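# Put the signing-table photo printer back in service

## Robot

A 7-joint arm with a two-finger parallel gripper is mounted at the origin on the work surface. World frame = base frame: x ahead of the robot, y to its left, z up, the work surface at z = 0. Lengths are in m, angles in rad, forces in N, time in s.
With the tool pointing down it reaches from about 0.425 to 0.975 m from the base axis. Payload 16.7 kg.
Tool frame: the origin (TCP) lies at the centre of the arm's flange, where the gripper is bolted on; the fingertips stand 173 mm ahead of it and the grasp point (between the pads) lies 155 mm ahead of it; z points along the fingers, y is the line along which they close (so a half turn about z gives the same grasp; the last joint's range is limited). The gripper opens to 85 mm and grips with 20 to 120 N. Pads are 22 mm wide; open, the fingers measure 114 mm over their backs; the gripper's body (76 mm by 85 mm) begins 54 mm behind the grasp point. The pads swing forward as they close: fully open they stand 13 mm farther back than shut.
Start: joints at [-1.383, 0.426, 0.074, 1.606, -0.034, 1.111, -0.067], TCP at [0.224, 0.637, 0.405] pointing down, gripper open.
Joint ranges: [-2.85, 2.85], [-0.5, 2.14], [-1.23, 1.37], [0.21, 2.46], [-1.02, 4.16], [0.16, 2.05], [-2.73, 2.73]. Speed limits (rad/s): [1.89, 1.89, 2.39, 2.39, 3.01, 3.01, 3.01].

## Interface

Orientations are given as a unit quaternion [x, y, z, w].
In Python, from bench import r gives the robot as it stands.
- The arm moves only by the tool drive_tool, never from a script. Its argument "series" is a list of rows, each an object of numbers: "wx", "wy", "wz": the turn, a rotation vector about the world's x, y, z each as a share of 360 degrees, from -1 to 1; "dx", "dy", "dz": the shift along the world's x, y, z each as a share of 0.4 m, from -1 to 1; "fingers": the finger opening in mm, from 0 to 85.4. In form: [{"wx": .., "wy": .., "wz": .., "dx": .., "dy": .., "dz": .., "fingers": ..}, ...]. A call has 1 to 5 rows; each row is the pose to reach, as a shift and turn from the pose commanded when the call began, turning the shorter way round; what a row does not reach only later rows make up. A row lasts 1/10 s, in which the tool goes at most 50 mm and 8.59 degrees, less where a joint would pass 70% of its speed; a pose out of reach is approached as far as the arm can. A call with a number of a shift or a turn outside -1 to 1 is refused whole. A call with a gripper value outside its range is refused whole. The fingers move at their own pace and stop on an object; the grip force is fixed at half the most. Time passes only in rows, so rows that repeat a pose let the fingers close. It gives the time, the measured TCP pose, the force, the opening and the grip force at its end, in the units of the state.
- r.sense(): the state, without advancing time (a new reading comes with each control period).
- r.snapshot(name): name is "scene" or "top" or "wrist"; returns the picture (384x512x3 uint8, red, green, blue); there is no depth.
- r.camera_model(name): a dict with "fx", "fy", "cx", "cy" (pixels), "world_to_cam" (4x4, takes a point from world to camera coordinates). Camera axes: x right, y up, looking along -z (the intrinsics and any distortion apply to the point x, -y, -z); pixel columns grow to the right and rows downward; lengths in m; the calibration is good to about 2 mm. A picture is of the moment at which its call begins: read the wrist's pose just before it. camera_model takes no time and is no camera call; for the wrist camera it gives the pose at the moment of the call.
- r.finish_job(): hands the job in; it is judged then, once.
The state is a dict: "time": time; "q": joint angles; "qd": joint speeds; "joint_efforts": joint torques, N m; "tool_pos": TCP position; "ee_rot": TCP orientation; "force": force on the tool from outside, world axes, zero at the start; "wrist_torque": the same for the moment, N m; "grip_width": finger opening in m; "finger_force": force on a finger pad.
Only numpy, scipy, OpenCV 4.12 (cv2) and the standard library are available. Lean on these libraries where they do the work, as an engineer would, in place of code of your own. Each camera call takes 0.05 s, during which the arm holds its last target. There are 200 camera calls.

## Task

Take the pocket stapler that was left in the photo printer's open paper drawer and set it down on its base in the stationery tray, then push the paper drawer fully home until it clicks in. Then take the reset stylus from the slanted pen stand, press the small recessed reset button on the printer's sloping panel with its pin and hold it right down for about a second, and put the stylus back in its own well. Leave everything else as it is.

Things in the scene. Friction and masses are not known exactly. Their poses are not given: they have to be found in the camera images.
- printer: Grey desktop photo printer, 300 wide, 300 deep, 206 high, fixed on a steel riser 85 mm high. Origin on the riser's top under the middle of the printer's front plane; x points into the machine, y to the robot's left at yaw 0, z up. Paper drawer at the bottom of its front; above it a plain fascia in the front plane (x = 0) up to an overhanging brow.
- brow_edge (a point): Middle of the lower front edge of the printer's brow, which overhangs the drawer over the machine's full width: 38 mm in front of the front plane, underside at z = 143, front face z = 143 to 160 (printer's frame, mm). From there a dark control panel slopes up and back at 40 degrees from horizontal to the flat top (x = 17, z = 206). Axes as the printer's.
- paper_drawer (a joint): How far the paper drawer is out, m, along the printer's -x: 0 = fully home, flush with the front plane; 0.155 to 0.19 at the start. About 1 N of friction. A sprung roller catch adds some 3 N against the push from 12 to 6 mm from home and snaps the drawer home by itself once it is less than 5 mm out; let go before that, it springs back out to about 13 mm.
- drawer_front (a point): Middle of the outer face of the drawer's flat front panel, at z = 40 in the printer's frame; axes as the printer's. The panel is 214 wide (y), 14 thick, z = 8 to 72; the drawer's side walls behind it (inner faces 100 mm either side) reach z = 50. Photo paper 152 wide lies in the drawer from just behind the panel; its top is at z = 26.
- stapler: Small black and steel pocket stapler, 80 long (x), 22 wide (y), 34 high, 90 g, standing on its base on the photo paper in the drawer, roughly lengthwise with the drawer; its rear end may be under the brow. Origin at the middle of its underside, z up. Its upper arm is 22 wide, z = 18 to 34; magazine 14 and base 20 wide below.
- tray: Dark steel stationery tray, 170 (x) by 120 (y), 22 high, walls and floor 4 mm thick, open above, empty, fixed. Origin at the middle of its underside.
- pen_stand: Grey slanted pen stand, fixed, 148 wide. Origin under its base. Three wells at y = -55, 0, +55 mm lean 30 degrees from vertical, mouths towards -x: axis (-0.5, 0, 0.866). Each is 30 wide (y), 26 across and 88 deep, with 4 mm walls and 25 mm solid between wells. Middle of a well's floor: x = 30, z = 14; middle of its mouth: x = -14, z = 90.
- stylus: Reset stylus, 160 long, 30 g: bare steel pin (4 mm diameter, 55 long), black round handle (12 mm diameter), steel disc (18 mm diameter, 152 to 160 from the tip) on its top end; the other two pens have clips, no disc. In one of the wells, pin down, on the well's lower (-x) wall, parallel to the well; 72 mm stand out. Origin at the pin's tip, z along it to the disc.
- reset_face (a point): Middle of the outer face of the recessed reset button; its z axis is the panel's outward normal, (-0.643, 0, 0.766) in the printer's frame. The round button (10 mm) lies 5 mm deep in a round hole 12 mm in diameter, 98 mm to +y of the printer's middle, about halfway up the sloping panel; too small for a fingertip.
- reset_button (a joint): How far the reset button is pressed in, m: 0 = out, 0.004 = right down. Spring: 1.6 N to start, 4.8 N right down; it springs back when let go.
- marker_a: Felt marker 138 long, 12 to 14 mm in diameter with a black cap and clip, in a well of the pen stand, 50 mm of it standing out. Leave it there. Origin at its foot.
- marker_b: Another felt marker of the same kind, in another well. Leave it there.
- shaker: Green shaker bottle, 82 in diameter, 200 high. Leave it alone. Origin under its middle.
- mug: White mug, 82 in diameter, 92 high. Leave it alone. Origin under its middle.
- phone: Black phone lying flat, 152 by 74 by 9. Leave it alone. Origin under its middle.
- prints: Stack of photo prints, 102 by 152 by 10. Leave it alone. Origin under its middle.
- tape: Roll of brown packing tape lying flat, 100 in diameter, 48 high. Leave it alone. Origin under its middle.
- sleeve_box: Small white and blue carton of card sleeves, 70 by 95 by 32. Leave it alone. Origin under its middle.

How it is judged:
On the way, in this order (a step that is already met when the one before it is completed fails the run):
1. the stapler lies upright on the floor of the stationery tray (x of stapler in the frame of tray between -0.072 and 0.072 m and y of stapler in the frame of tray between -0.047 and 0.047 m and z of stapler in the frame of tray below 0.009 m and angle between stapler's own z axis and vertical below 0.12 rad), for 0.2 s.
2. the paper drawer is fully home in its catch (value of joint paper_drawer below 0.003 m), for 0.3 s.
3. the reset button is held right down with the stylus pin while the drawer is home (value of joint reset_button above 0.003 m and distance between stylus and reset_face below 0.008 m and value of joint paper_drawer below 0.003 m), for 0.6 s.
At the end, for the whole second after the job is handed in: Stapler at rest, upright (7 degrees), on the tray's floor, middle within 72 mm (tray x) and 47 mm (y) of the tray's middle; drawer within 3 mm of home; reset button sprung back (1 mm); stylus at rest in its own well, tip within 30 mm of its start (all of step 1 and linear speed of stapler below 0.02 m/s and value of joint paper_drawer below 0.003 m and value of joint reset_button below 0.001 m and distance of stylus from where it was at the start of the episode below 0.03 m and linear speed of stylus below 0.03 m/s); the robot touches nothing.
It fails at once if a marker is pulled out of the pen stand (distance of any of marker_a, marker_b from where it was at the start of the episode above 0.035 m).
It fails at once if the bottle or the mug is knocked over or shoved more than 40 mm (angle between any of shaker, mug's own z axis and vertical above 0.4 rad or distance of any of shaker, mug from where it was at the start of the episode above 0.04 m).
It fails at once if the phone, the prints, the tape or the sleeve carton is shoved more than 40 mm (distance of any of phone, prints, tape, sleeve_box from where it was at the start of the episode above 0.04 m).
It also fails if it takes over 72 s, if anything falls off the work surface, if the arm or the gripper's body presses on something with over 40 N, if the wrist force passes 120 N, or if a joint passes its speed limit or range.

## Working session

There is one attempt and no reset: what is moved stays moved. The work goes in short steps, Python scripts to look and compute and a tool call to move; the robot and the scene stay as the last step left them, time stands still between calls to the robot, and variables do not carry over. Pictures are saved under pics/ and viewed, at most 10 in all, crops included, and the job is handed in when it is done.

Besides the shell and the picture viewer there is one more tool, called as name(argument=value, ...), one argument or row to a line, values as JSON. drive_tool: Moves the arm, as the interface text tells. Shift numbers are shares of 0.4 m and turn numbers shares of 360 degrees, none past 1 either way. Its arguments: {"type":"object","properties":{"series":{"type":"array","items":{"type":"object","properties":{"wx":{"type":"number","minimum":-1,"maximum":1},"wy":{"type":"number","minimum":-1,"maximum":1},"wz":{"type":"number","minimum":-1,"maximum":1},"dx":{"type":"number","minimum":-1,"maximum":1},"dy":{"type":"number","minimum":-1,"maximum":1},"dz":{"type":"number","minimum":-1,"maximum":1},"fingers":{"type":"number"}}}}},"required":["series"]}

```bash
ls; mkdir -p pics
cat > h.py <<'E'
import numpy as np, cv2
from bench import r
def snap(n,f):
    im=r.snapshot(n); cv2.imwrite('pics/'+f+'.png',im[:,:,::-1]); return im
E
python3 - <<'E'
from h import *
print(r.sense())
for n in ['scene','top','wrist']:
    im=snap(n,n+'0'); print(n,r.camera_model(n))
a=cv2.imread('pics/scene0.png');b=cv2.imread('pics/top0.png')
E
```

```text
pics
{'time': 0.0, 'q': array([-1.38254082,  0.4267701 ,  0.07381082,  1.60661556, -0.03406005,
        1.11077013, -0.0670877 ]), 'qd': array([ 0.00026547,  0.00013436, -0.00142327,  0.00093756,  0.00100445,
       -0.00052891,  0.00147997]), 'joint_efforts': array([ 1.16179781e-03, -9.49819779e+01,  3.76172259e+00, -4.63536072e+01,
        1.92363386e-02,  9.82984639e-03, -8.15755271e-06]), 'tool_pos': array([0.2236111 , 0.63669525, 0.40398006]), 'ee_rot': array([ 1.68059072e-01,  9.85776710e-01, -6.50684182e-04, -5.06397467e-05]), 'force': array([-0.14830232,  0.66491123,  0.27222226]), 'wrist_torque': array([ 0.01933071, -0.02874931, -0.03062815]), 'finger_force': 0.0, 'grip_width': 0.08552140172667955}
scene {'fx': 450.05865796634066, 'fy': 450.05865796634066, 'cx': 248.74796308491335, 'cy': 190.87081087591, 'world_to_cam': array([[-9.81935492e-01, -1.89212836e-01, -1.09154331e-03,
         5.05245632e-01],
       [ 1.51833464e-01, -7.91368415e-01,  5.92184626e-01,
        -1.69575460e-01],
       [-1.12912745e-01,  5.81321369e-01,  8.05801574e-01,
        -1.48856531e+00],
    
[... 218 characters left out ...]
1395534, -0.99990017, -0.00221478,  0.00627326],
       [ 0.99085047,  0.0135316 ,  0.13428416, -0.53885884],
       [-0.13424079, -0.00406849,  0.99094039, -1.27747877],
       [ 0.        ,  0.        ,  0.        ,  1.        ]])}
wrist {'fx': 288.7165253486132, 'fy': 288.7165253486132, 'cx': 258.37531745651336, 'cy': 192.03749111724477, 'world_to_cam': array([[ 3.31598400e-01,  9.43420605e-01, -2.50754133e-04,
        -6.73849029e-01],
       [-9.02044923e-01,  3.16977585e-01, -2.92984928e-01,
         3.81522951e-02],
       [-2.76328534e-01,  9.73795247e-02,  9.56117027e-01,
        -3.79279154e-01],
       [ 0.00000000e+00,  0.00000000e+00,  0.00000000e+00,
         1.00000000e+00]])}
```

View pics/scene0.png

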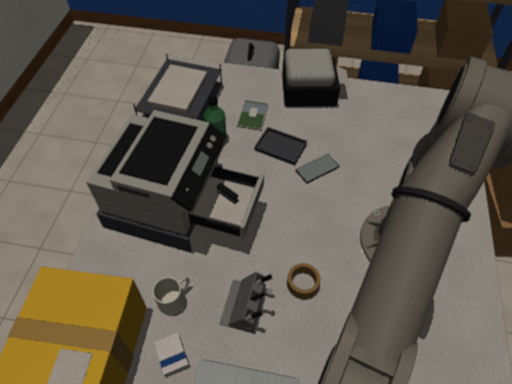

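View pics/top0.png

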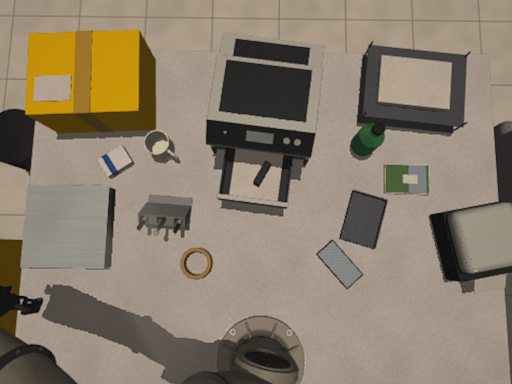

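The scene view shows the printer with its open drawer and stapler, the pen stand in front-left of it, and the tray behind the bottle. In the top view, stapler is at (262,173), pen stand at (165,213), tray at (363,218) and phone at (340,263). Next I zoom in.

Run:
```python
import cv2
b=cv2.imread('pics/top0.png')[105:250,130:320]
cv2.imwrite('pics/topz.png',cv2.resize(b,None,fx=4,fy=4,interpolation=cv2.INTER_CUBIC))
b=cv2.imread('pics/scene0.png')[100:340,90:340]
cv2.imwrite('pics/scenez.png',cv2.resize(b,None,fx=2.5,fy=2.5,interpolation=cv2.INTER_CUBIC))
```

```text
(no output)
```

View pics/topz.png

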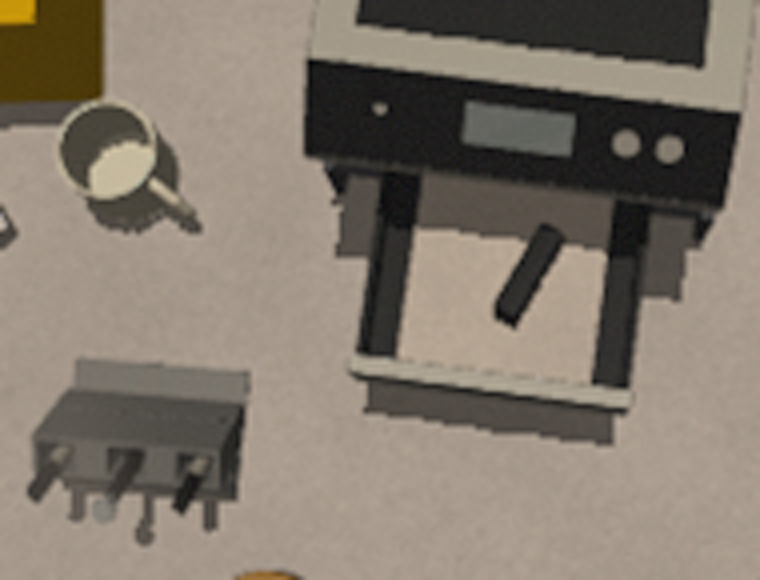

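Zoomed top view: stylus disc is at zoom (103,510), so it's the middle well. The stapler ends are at (550,230) and (508,320), the reset hole is at (380,108), the panel top edge runs (308,60)–(742,112), and the drawer front's top edge runs (350,365)–(632,400).

```bash
cat >> h.py <<'E'
def ray(n,u,v,M=None):
    m=M or r.camera_model(n); T=m['world_to_cam']; R=T[:3,:3]
    d=R.T@np.array([(u-m['cx'])/m['fx'],-(v-m['cy'])/m['fy'],-1.]); return -R.T@T[:3,3],d
def onz(n,u,v,z,M=None):
    c,d=ray(n,u,v,M); return c+d*(z-c[2])/d[2]
def tri(rs):
    A=np.zeros((3,3));b=np.zeros(3)
    for c,d in rs:
        d=d/np.linalg.norm(d);P=np.eye(3)-np.outer(d,d);A+=P;b+=P@c
    return np.linalg.solve(A,b)
def proj(n,p,M=None):
    m=M or r.camera_model(n); q=m['world_to_cam']@np.r_[p,1]
    return m['cx']+m['fx']*q[0]/-q[2], m['cy']-m['fy']*q[1]/-q[2]
E
python3 - <<'E'
from h import *
np.set_printoptions(precision=4,suppress=True)
Z=lambda u,v,z: onz('top',130+(u+.5)/4-.5,105+(v+.5)/4-.5,z)
print('cam',ray('top',0,0)[0], ray('scene',0,0)[0])
for n,u,v,z in [('ptopL',308,60,.291),('ptopR',742,112,.291),('browL',305,155,.245),('browR',725,208,.245),('dfL',350,372,.157),('dfR',630,410,.157),('st1',550,230,.145),('st2',508,318,.145),('reset',380,108,.263),('standTL',75,360,.03),('standTR',250,374,.03),('disc',103,510,.14),('tape',285,575,.048),('mug',108,150,.092)]:
    print(n,Z(u,v,z))
im=cv2.imread('pics/top0.png'); g=im.max(2)
m=(g<75).astype(np.uint8); m[:, :325]=0;m[:,400:]=0;m[:180]=0;m[255:]=0
c=max(cv2.findContours(m,0,2)[0],key=cv2.contourArea); rr=cv2.minAreaRect(c);print(rr,cv2.contourArea(c))
for p in [rr[0],*cv2.boxPoints(rr)]: print('tray',onz('top',*p,.022))
E
```

```text
cam [0.3624 0.0084 1.3383] [0.3538 0.8267 1.3005]
ptopL [0.7019 0.1559 0.291 ]
ptopR [ 0.6692 -0.1399  0.291 ]
browL [0.6473 0.1623 0.245 ]
browR [ 0.6131 -0.1341  0.245 ]
dfL [0.5039 0.1357 0.157 ]
dfR [ 0.4782 -0.0741  0.157 ]
st1 [ 0.617  -0.0131  0.145 ]
st2 [0.5484 0.0181 0.145 ]
reset [0.677  0.1085 0.263 ]
standTL [0.5261 0.3782 0.03  ]
standTR [0.5164 0.2323 0.03  ]
disc [0.399  0.3203 0.14  ]
tape [0.3519 0.1952 0.048 ]
mug [0.6892 0.3428 0.092 ]
((363.1461181640625, 219.13075256347656), (37.01184844970703, 51.044769287109375), 15.255120277404785) 1759.0
tray [ 0.455  -0.3354  0.022 ]
tray [ 0.3889 -0.2532  0.022 ]
tray [ 0.5532 -0.3003  0.022 ]
tray [ 0.522  -0.4187  0.022 ]
tray [ 0.3588 -0.3698  0.022 ]
```

View pics/scenez.png

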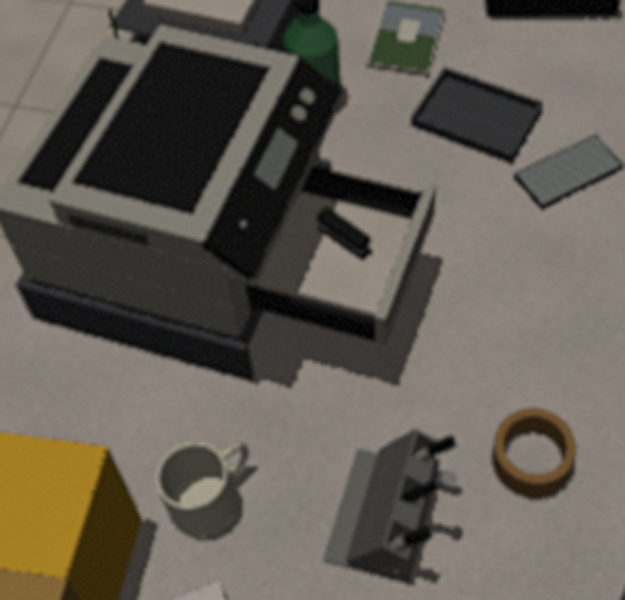

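The scene view confirms the layout: the printer's yaw is about -6.6°, the tray is at about (0.455,-0.335), and the stylus is the middle pen. First I work out the pre-grasp pose over the stapler.

```bash
cat >> h.py <<'E'
from scipy.spatial.transform import Rotation as Ro
np.set_printoptions(precision=4,suppress=True)
def ori(psi,tilt):
    p,t=np.radians([psi,tilt]); f=np.array([np.cos(p),np.sin(p),0]); y=np.array([-np.sin(p),np.cos(p),0])
    z=np.sin(t)*f-np.cos(t)*np.array([0,0,1]); return Ro.from_matrix(np.c_[np.cross(y,z),y,z])
def mv(g,psi,tilt,off=.155,frm=None):
    """shares to bring tool point (off ahead of TCP) to g; frm=(pos,Ro) start, else measured"""
    s=r.sense(); p0,R0=frm or (s['tool_pos'],Ro.from_quat(s['ee_rot']))
    R=ori(psi,tilt); p=np.array(g)-off*R.as_matrix()[:,2]
    w=(R*R0.inv()).as_rotvec()/(2*np.pi); d=(p-p0)/.4
    print('w',w.round(4),'d',d.round(4),'rows',np.ceil(max(np.linalg.norm(d)*8,np.linalg.norm(w)*360/8.59)),'tcp',p); return p,R
def where():
    s=r.sense();R=Ro.from_quat(s['ee_rot']).as_matrix();z=R[:,2]
    print('t',s['time'].round(2),'grasp',s['tool_pos']+.155*z,'psi',np.degrees(np.arctan2(-R[0,1],R[1,1])).round(2),'tilt',np.degrees(np.arccos(-z[2])).round(2),'roll',R[2,1].round(4),'F',s['force'],'w',s['grip_width'].round(4),s['finger_force'])
E
python3 - <<'E'
from h import *
mv((.555,.015,.26),-24.5,20)
E
```

```text
w [-0.0206 -0.0516 -0.0141] d [ 0.7077 -1.4993  0.0037] rows 14.0 tcp [0.5068 0.037  0.4057]
```

drive_tool(
  series=[
    {"dx": 0.236, "dy": -0.5, "dz": 0.03},
    {"dx": 0.236, "dy": -0.5, "dz": 0.03},
    {"dx": 0.236, "dy": -0.5, "dz": 0.03},
    {"dx": 0.236, "dy": -0.5, "dz": 0.03},
    {"dx": 0.236, "dy": -0.5, "dz": 0.03},
  ],
)

```text
$.series[0]: bad value
```

drive_tool(
  series=[
    {"dx": 0.236, "dy": -0.5, "dz": 0.03},
    {"dx": 0.236, "dy": -0.5, "dz": 0.03},
    {"dx": 0.236, "dy": -0.5, "dz": 0.03},
    {"dx": 0.236, "dy": -0.5, "dz": 0.03},
    {"dx": 0.236, "dy": -0.5, "dz": 0.03},
  ],
)

```text
$.series[0]: bad value
```

drive_tool(
  series=[
    {"dx": 0.236, "dy": -0.5, "dz": -0.05, "wx": -0.0206, "wy": -0.0516, "wz": -0.0141},
    {"dx": 0.236, "dy": -0.5, "dz": -0.05, "wx": -0.0206, "wy": -0.0516, "wz": -0.0141},
    {"dx": 0.236, "dy": -0.5, "dz": -0.05, "wx": -0.0206, "wy": -0.0516, "wz": -0.0141},
    {"dx": 0.236, "dy": -0.5, "dz": -0.05, "wx": -0.0206, "wy": -0.0516, "wz": -0.0141},
    {"dx": 0.236, "dy": -0.5, "dz": -0.05, "wx": -0.0206, "wy": -0.0516, "wz": -0.0141},
  ],
)

```text
$.series[0]: bad value
```

drive_tool(
  series=[
    {"wx": 0, "wy": 0, "wz": 0, "dx": 0.236, "dy": -0.5, "dz": 0.03, "fingers": 60},
    {"wx": 0, "wy": 0, "wz": 0, "dx": 0.236, "dy": -0.5, "dz": 0.03, "fingers": 60},
    {"wx": 0, "wy": 0, "wz": 0, "dx": 0.236, "dy": -0.5, "dz": 0.03, "fingers": 60},
    {"wx": 0, "wy": 0, "wz": 0, "dx": 0.236, "dy": -0.5, "dz": 0.03, "fingers": 60},
    {"wx": 0, "wy": 0, "wz": 0, "dx": 0.236, "dy": -0.5, "dz": 0.03, "fingers": 60},
  ],
)

```text
time: 0.65
tool_pos: [0.3202, 0.4327, 0.417]
ee_rot: [0.17, 0.985, -0.0, 0.0]
force: [0.4, 0.3, 0.2]
grip_width: 0.0599
finger_force: 0.0
```

drive_tool(
  series=[
    {"wx": 0, "wy": 0, "wz": 0, "dx": 0.236, "dy": -0.5, "dz": 0.03, "fingers": 60},
    {"wx": 0, "wy": 0, "wz": 0, "dx": 0.236, "dy": -0.5, "dz": 0.03, "fingers": 60},
    {"wx": 0, "wy": 0, "wz": 0, "dx": 0.236, "dy": -0.5, "dz": 0.03, "fingers": 60},
    {"wx": 0, "wy": 0, "wz": 0, "dx": 0.236, "dy": -0.5, "dz": 0.03, "fingers": 60},
    {"wx": 0, "wy": 0, "wz": 0, "dx": 0.236, "dy": -0.5, "dz": 0.03, "fingers": 60},
  ],
)

```text
time: 1.15
tool_pos: [0.4139, 0.2326, 0.4291]
ee_rot: [0.17, 0.985, 0.0, 0.0]
force: [0.4, 1.0, 1.1]
grip_width: 0.0599
finger_force: 0.0
```

drive_tool(
  series=[
    {"wx": -0.0206, "wy": -0.0516, "wz": -0.0141, "dx": 0.236, "dy": -0.5, "dz": -0.05, "fingers": 60},
    {"wx": -0.0206, "wy": -0.0516, "wz": -0.0141, "dx": 0.236, "dy": -0.5, "dz": -0.05, "fingers": 60},
    {"wx": -0.0206, "wy": -0.0516, "wz": -0.0141, "dx": 0.236, "dy": -0.5, "dz": -0.05, "fingers": 60},
    {"wx": -0.0206, "wy": -0.0516, "wz": -0.0141, "dx": 0.236, "dy": -0.5, "dz": -0.05, "fingers": 60},
    {"wx": -0.0206, "wy": -0.0516, "wz": -0.0141, "dx": 0.236, "dy": -0.5, "dz": -0.05, "fingers": 60},
  ],
)

```text
time: 1.65
tool_pos: [0.5074, 0.0328, 0.4086]
ee_rot: [0.211, 0.962, -0.037, 0.17]
force: [0.6, 0.3, -0.1]
grip_width: 0.06
finger_force: 0.0
```

Run:
```python
from h import *
import pickle
where(); pickle.dump(r.camera_model('wrist'),open('w1.pkl','wb')); im=snap('wrist','w1')
```

```text
Traceback (most recent call last):
  File "h.py", line 31, in where
    print('t',s['time'].round(2),'grasp',s['tool_pos']+.155*z,'psi',np.degrees(np.arctan2(-R[0,1],R[1,1])).round(2),'tilt',np.degrees(np.arccos(-z[2])).round(2),'roll',R[2,1].round(4),'F',s['force'],'w',s['grip_width'].round(4),s['finger_force'])
              ^^^^^^^^^^^^^^^
AttributeError: 'float' object has no attribute 'round'
```

```bash
sed -i "s/s\['time'\].round(2)/round(float(s['time']),2)/; s/s\['grip_width'\].round(4)/round(float(s['grip_width']),4)/" h.py
python3 - <<'E'
from h import *
import pickle
where(); pickle.dump(r.camera_model('wrist'),open('w1.pkl','wb')); im=snap('wrist','w1')
E
```

```text
t 1.65 grasp [0.5557 0.0107 0.263 ] psi -24.68 tilt 20.03 roll 0.0006 F [ 0.6014  0.3234 -0.0947] w 0.06 0.0
```

View pics/w1.png

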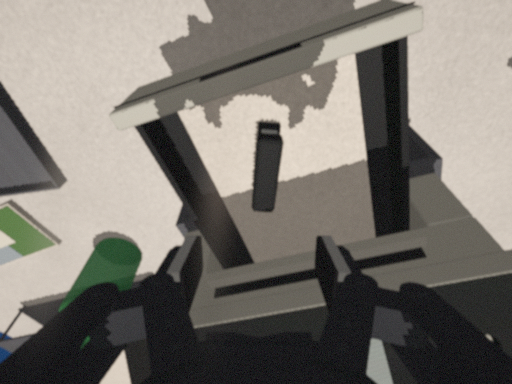

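Wrist view: the whole stapler is visible. Its front foot is at about (268,122), its rear top end at about (263,210), and it is clear of the brow.

Run:
```python
from h import *
import pickle
M=pickle.load(open('w1.pkl','rb')); g=cv2.imread('pics/w1.png').max(2)
m=(g<70).astype(np.uint8); k=np.zeros_like(m);k[112:220,240:298]=m[112:220,240:298]
n,l,st,c=cv2.connectedComponentsWithStats(k); i=1+st[1:,4].argmax(); print(st[i])
for v in range(st[i][1],st[i][1]+st[i][3],6):
    u=np.where(l[v]==i)[0]; print(v,u.min(),u.max(),end='; ')
vb=st[i][1]+st[i][3]; ub=np.where(l[vb-4]==i)[0].mean(); ut=np.where(l[st[i][1]+3]==i)[0].mean()
rear=onz('',ub,vb-.5,.145,M); front=onz('',ut,st[i][1]-.5,.111,M); mid=[onz('',np.where(l[v]==i)[0].mean(),v,.145,M) for v in (150,200)]
d=mid[1]-mid[0]; print('\nrear',rear,'front',front,'len',np.linalg.norm((rear-front)[:2]),'yaw',np.degrees(np.arctan2(d[1],d[0])), 'f-r yaw',np.degrees(np.arctan2(*(rear-front)[1::-1])))
```

```text
[ 252  122   30   90 1926]
122 260 261; 128 259 278; 134 258 278; 140 258 281; 146 257 280; 152 256 279; 158 256 279; 164 256 278; 170 255 277; 176 255 276; 182 254 276; 188 254 276; 194 253 275; 200 253 274; 206 253 273; 
rear [ 0.6199 -0.0146  0.145 ] front [0.5524 0.0215 0.111 ] len 0.07660222822758186 yaw -28.553208609807804 f-r yaw -28.1685763765084
```

Run:
```python
from h import *
f=mv((.574,.009,.19),-28.3,20); mv((.574,.009,.139),-28.3,20,frm=f)
```

```text
w [ 0.      0.0001 -0.0097] d [ 0.0482  0.0072 -0.1821] rows 2.0 tcp [0.5273 0.0341 0.3357]
w [0. 0. 0.] d [ 0.      0.     -0.1275] rows 2.0 tcp [0.5273 0.0341 0.2847]
```

drive_tool(
  series=[
    {"wx": 0, "wy": 0, "wz": -0.01, "dx": 0.048, "dy": 0.007, "dz": -0.12, "fingers": 50},
    {"wx": 0, "wy": 0, "wz": -0.01, "dx": 0.048, "dy": 0.007, "dz": -0.182, "fingers": 50},
    {"wx": 0, "wy": 0, "wz": -0.01, "dx": 0.048, "dy": 0.007, "dz": -0.25, "fingers": 50},
    {"wx": 0, "wy": 0, "wz": -0.01, "dx": 0.048, "dy": 0.007, "dz": -0.31, "fingers": 50},
    {"wx": 0, "wy": 0, "wz": -0.01, "dx": 0.048, "dy": 0.007, "dz": -0.31, "fingers": 50},
  ],
)

```text
time: 2.2
tool_pos: [0.5251, 0.0396, 0.2821]
ee_rot: [0.239, 0.956, -0.043, 0.167]
force: [0.3, 1.4, 1.3]
grip_width: 0.0501
finger_force: 0.0
```

Run:
```python
from h import *
where()
```

```text
t 2.2 grasp [0.5712 0.0145 0.1363] psi -28.07 tilt 19.82 roll -0.0031 F [0.2645 1.4163 1.3096] w 0.0501 0.0
```

drive_tool(
  series=[
    {"wx": 0, "wy": 0, "wz": 0, "dx": 0.004, "dy": 0, "dz": 0, "fingers": 50},
    {"wx": 0, "wy": 0, "wz": 0, "dx": 0.004, "dy": 0, "dz": 0, "fingers": 50},
  ],
)

```text
time: 2.4
tool_pos: [0.5284, 0.0397, 0.286]
ee_rot: [0.239, 0.955, -0.041, 0.169]
force: [-0.0, 0.3, 0.6]
grip_width: 0.0499
finger_force: 0.0
```

Run:
```python
from h import *
where()
```

```text
t 2.4 grasp [0.5754 0.015  0.1404] psi -28.08 tilt 20.06 roll 0.0023 F [-0.0212  0.2693  0.6022] w 0.0499 0.0
```

drive_tool(
  series=[
    {"wx": 0, "wy": 0, "wz": 0, "dx": -0.003, "dy": -0.0145, "dz": -0.003, "fingers": 50},
    {"wx": 0, "wy": 0, "wz": 0, "dx": -0.003, "dy": -0.0145, "dz": -0.003, "fingers": 50},
    {"wx": 0, "wy": 0, "wz": 0, "dx": -0.003, "dy": -0.0145, "dz": -0.003, "fingers": 10},
    {"wx": 0, "wy": 0, "wz": 0, "dx": -0.003, "dy": -0.0145, "dz": -0.003, "fingers": 10},
    {"wx": 0, "wy": 0, "wz": 0, "dx": -0.003, "dy": -0.0145, "dz": -0.003, "fingers": 10},
  ],
)

```text
time: 2.9
tool_pos: [0.5268, 0.0339, 0.2839]
ee_rot: [0.239, 0.955, -0.041, 0.169]
force: [-1.5, -1.0, 7.0]
grip_width: 0.0211
finger_force: 59.1
```

drive_tool(
  series=[
    {"wx": 0, "wy": 0, "wz": 0, "dx": 0, "dy": 0, "dz": 0, "fingers": 10},
    {"wx": 0, "wy": 0, "wz": 0, "dx": 0, "dy": 0, "dz": 0, "fingers": 10},
    {"wx": 0, "wy": 0, "wz": 0, "dx": 0, "dy": 0, "dz": 0, "fingers": 10},
  ],
)

```text
time: 3.2
tool_pos: [0.5268, 0.0338, 0.2839]
ee_rot: [0.239, 0.955, -0.041, 0.169]
force: [-0.4, -0.2, 6.3]
grip_width: 0.0211
finger_force: 59.1
```

Run:
```python
from h import *
where()
```

```text
t 3.2 grasp [0.5738 0.009  0.1383] psi -28.08 tilt 20.04 roll 0.0016 F [-0.3579 -0.1604  6.2508] w 0.0211 59.14538025856018
```

drive_tool(
  series=[
    {"wx": 0, "wy": 0, "wz": 0, "dx": -0.02, "dy": 0, "dz": 0.05, "fingers": 10},
    {"wx": 0, "wy": 0, "wz": 0, "dx": -0.05, "dy": 0, "dz": 0.14, "fingers": 10},
    {"wx": 0, "wy": 0, "wz": 0, "dx": -0.07, "dy": 0, "dz": 0.25, "fingers": 10},
    {"wx": 0, "wy": 0, "wz": 0, "dx": -0.07, "dy": 0, "dz": 0.25, "fingers": 10},
    {"wx": 0, "wy": 0, "wz": 0, "dx": -0.07, "dy": 0, "dz": 0.25, "fingers": 10},
  ],
)

```text
time: 3.7
tool_pos: [0.4984, 0.034, 0.3843]
ee_rot: [0.239, 0.955, -0.041, 0.169]
force: [-0.5, 0.2, -1.3]
grip_width: 0.0209
finger_force: 58.9
```

Run:
```python
from h import *
where(); f=mv((.4435,-.3317,.12),-16,20);mv((.4435,-.3317,.0325),-16,20,frm=f)
```

```text
t 3.7 grasp [0.5455 0.0095 0.2387] psi -28.04 tilt 20.04 roll 0.0033 F [-0.5026  0.1996 -1.2882] w 0.0209 58.88525605201721
w [-0.0004  0.0003  0.0334] d [-0.2648 -0.8778 -0.2966] rows 8.0 tcp [ 0.3925 -0.3171  0.2657]
w [0. 0. 0.] d [ 0.      0.     -0.2188] rows 2.0 tcp [ 0.3925 -0.3171  0.1782]
```

drive_tool(
  series=[
    {"wx": 0, "wy": 0, "wz": 0.033, "dx": -0.15, "dy": -0.52, "dz": 0, "fingers": 10},
    {"wx": 0, "wy": 0, "wz": 0.033, "dx": -0.15, "dy": -0.52, "dz": 0, "fingers": 10},
    {"wx": 0, "wy": 0, "wz": 0.033, "dx": -0.15, "dy": -0.52, "dz": 0, "fingers": 10},
    {"wx": 0, "wy": 0, "wz": 0.033, "dx": -0.15, "dy": -0.52, "dz": 0, "fingers": 10},
    {"wx": 0, "wy": 0, "wz": 0.033, "dx": -0.15, "dy": -0.52, "dz": 0, "fingers": 10},
  ],
)

```text
time: 4.2
tool_pos: [0.437, -0.1765, 0.3825]
ee_rot: [0.139, 0.975, -0.024, 0.171]
force: [0.5, 0.2, -0.6]
grip_width: 0.0211
finger_force: 58.8
```

drive_tool(
  series=[
    {"wx": 0, "wy": 0, "wz": 0, "dx": -0.115, "dy": -0.358, "dz": -0.2, "fingers": 10},
    {"wx": 0, "wy": 0, "wz": 0, "dx": -0.115, "dy": -0.358, "dz": -0.297, "fingers": 10},
    {"wx": 0, "wy": 0, "wz": 0, "dx": -0.115, "dy": -0.358, "dz": -0.297, "fingers": 10},
    {"wx": 0, "wy": 0, "wz": 0, "dx": -0.115, "dy": -0.358, "dz": -0.297, "fingers": 10},
    {"wx": 0, "wy": 0, "wz": 0, "dx": -0.115, "dy": -0.358, "dz": -0.297, "fingers": 10},
  ],
)

```text
time: 4.7
tool_pos: [0.3976, -0.3035, 0.2755]
ee_rot: [0.138, 0.975, -0.024, 0.17]
force: [0.3, -0.7, -0.8]
grip_width: 0.0212
finger_force: 58.9
```

drive_tool(
  series=[
    {"wx": 0, "wy": 0, "wz": 0, "dx": 0, "dy": 0, "dz": 0, "fingers": 10},
    {"wx": 0, "wy": 0, "wz": 0, "dx": 0, "dy": 0, "dz": 0, "fingers": 10},
  ],
)

```text
time: 4.9
tool_pos: [0.3973, -0.3035, 0.2767]
ee_rot: [0.139, 0.975, -0.024, 0.17]
force: [-1.1, 0.7, -0.8]
grip_width: 0.0207
finger_force: 58.9
```

Run:
```python
from h import *
where(); mv((.4435,-.3317,.0325),-16,20)
im=snap('top','t2')
sc=snap('scene','s2')
w=snap('wrist','w2')
a=cv2.resize(im[100:290,290:420,::-1],(390,570)); b=cv2.resize(w[:,:,::-1],(400,300)); o=np.zeros((570,790,3),np.uint8);o[:,:390]=a;o[:300,390:]=b
cv2.imwrite('pics/c2.png',o)
```

```text
t 4.9 grasp [ 0.4476 -0.3182  0.1308] psi -16.27 tilt 19.78 roll 0.0002 F [-1.0877  0.7314 -0.7841] w 0.0207 58.85698914527893
w [-0.0002 -0.0006  0.0008] d [-0.0118 -0.0339 -0.2463] rows 2.0 tcp [ 0.3925 -0.3171  0.1782]
```

View pics/c2.png

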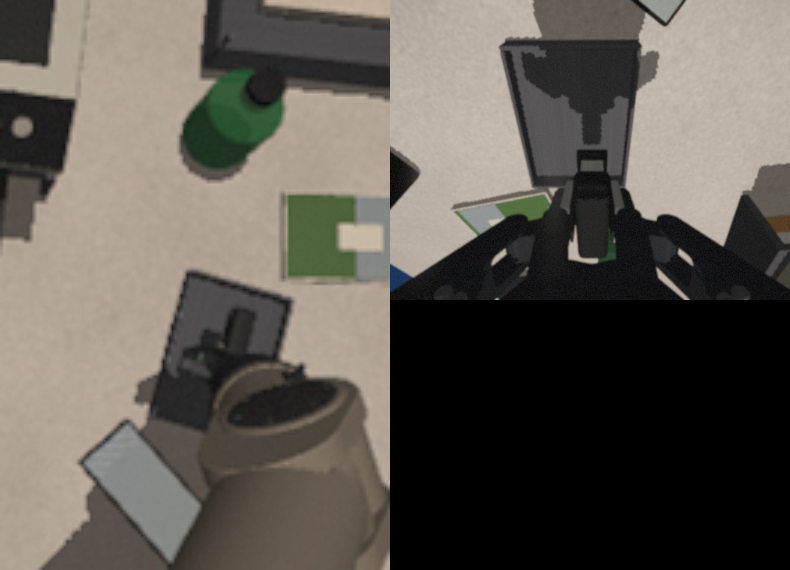

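The stapler is held, seen in the wrist view at about (590,210) of the composite, above the empty tray. I'll lower it.

drive_tool(
  series=[
    {"wx": 0, "wy": 0, "wz": 0, "dx": -0.012, "dy": -0.034, "dz": -0.08, "fingers": 10},
    {"wx": 0, "wy": -0.0006, "wz": 0, "dx": -0.012, "dy": -0.034, "dz": -0.16, "fingers": 10},
    {"wx": 0, "wy": -0.0006, "wz": 0, "dx": -0.012, "dy": -0.034, "dz": -0.22, "fingers": 10},
    {"wx": 0, "wy": -0.0006, "wz": 0, "dx": -0.012, "dy": -0.034, "dz": -0.24, "fingers": 10},
    {"wx": 0, "wy": -0.0006, "wz": 0, "dx": -0.012, "dy": -0.034, "dz": -0.24, "fingers": 10},
  ],
)

```text
time: 5.55
tool_pos: [0.3939, -0.3152, 0.1816]
ee_rot: [0.137, 0.975, -0.021, 0.172]
force: [0.0, -1.1, 0.3]
grip_width: 0.0211
finger_force: 59.6
```

Run:
```python
from h import *
where()
```

```text
t 5.55 grasp [ 0.4451 -0.3289  0.036 ] psi -15.96 tilt 19.98 roll 0.006 F [ 0.0067 -1.1388  0.3214] w 0.0211 59.61203098297119
```

Lower slowly until contact, then release.

drive_tool(
  series=[
    {"wx": 0, "wy": 0, "wz": 0, "dx": 0, "dy": 0, "dz": -0.005, "fingers": 10},
    {"wx": 0, "wy": 0, "wz": 0, "dx": 0, "dy": 0, "dz": -0.009, "fingers": 10},
    {"wx": 0, "wy": 0, "wz": 0, "dx": 0, "dy": 0, "dz": -0.01, "fingers": 10},
    {"wx": 0, "wy": 0, "wz": 0, "dx": 0, "dy": 0, "dz": -0.01, "fingers": 10},
  ],
)

```text
time: 5.95
tool_pos: [0.3955, -0.3172, 0.1813]
ee_rot: [0.137, 0.975, -0.023, 0.172]
force: [-0.1, -0.6, -0.9]
grip_width: 0.0208
finger_force: 59.6
```

Run:
```python
from h import *
where()
```

```text
t 5.95 grasp [ 0.4466 -0.3316  0.0357] psi -15.99 tilt 20.03 roll 0.0021 F [-0.0603 -0.5637 -0.9329] w 0.0208 59.611637592315674
```

drive_tool(
  series=[
    {"wx": 0, "wy": 0, "wz": 0, "dx": 0, "dy": 0, "dz": -0.006, "fingers": 10},
    {"wx": 0, "wy": 0, "wz": 0, "dx": 0, "dy": 0, "dz": -0.011, "fingers": 10},
    {"wx": 0, "wy": 0, "wz": 0, "dx": 0, "dy": 0, "dz": -0.011, "fingers": 10},
    {"wx": 0, "wy": 0, "wz": 0, "dx": 0, "dy": 0, "dz": -0.011, "fingers": 10},
  ],
)

```text
time: 6.35
tool_pos: [0.3958, -0.3185, 0.1781]
ee_rot: [0.138, 0.975, -0.022, 0.17]
force: [0.6, -0.3, -0.8]
grip_width: 0.0207
finger_force: 59.6
```

drive_tool(
  series=[
    {"wx": 0, "wy": 0, "wz": 0, "dx": 0, "dy": 0, "dz": -0.004, "fingers": 10},
    {"wx": 0, "wy": 0, "wz": 0, "dx": 0, "dy": 0, "dz": -0.004, "fingers": 10},
    {"wx": 0, "wy": 0, "wz": 0, "dx": 0, "dy": 0, "dz": -0.004, "fingers": 10},
  ],
)

```text
time: 6.65
tool_pos: [0.3961, -0.3188, 0.1773]
ee_rot: [0.138, 0.975, -0.021, 0.17]
force: [-3.2, 1.0, 3.7]
grip_width: 0.0211
finger_force: 60.3
```

drive_tool(
  series=[
    {"wx": 0, "wy": 0, "wz": 0, "dx": 0, "dy": 0, "dz": 0, "fingers": 45},
    {"wx": 0, "wy": 0, "wz": 0, "dx": 0, "dy": 0, "dz": 0, "fingers": 45},
    {"wx": 0, "wy": 0, "wz": 0, "dx": 0, "dy": 0, "dz": 0, "fingers": 45},
    {"wx": 0, "wy": 0, "wz": 0, "dx": 0, "dy": 0, "dz": 0, "fingers": 45},
  ],
)

```text
time: 7.05
tool_pos: [0.3962, -0.3188, 0.1772]
ee_rot: [0.138, 0.976, -0.021, 0.17]
force: [0.8, -0.4, -0.0]
grip_width: 0.0451
finger_force: 0.0
```

drive_tool(
  series=[
    {"wx": 0, "wy": 0, "wz": 0, "dx": -0.02, "dy": 0.006, "dz": 0.06, "fingers": 45},
    {"wx": 0, "wy": 0, "wz": 0, "dx": -0.06, "dy": 0.017, "dz": 0.17, "fingers": 45},
    {"wx": 0, "wy": 0, "wz": 0, "dx": -0.09, "dy": 0.03, "dz": 0.28, "fingers": 45},
    {"wx": 0, "wy": 0, "wz": 0, "dx": -0.09, "dy": 0.03, "dz": 0.28, "fingers": 45},
  ],
)

```text
time: 7.45
tool_pos: [0.3601, -0.3068, 0.2932]
ee_rot: [0.138, 0.975, -0.022, 0.173]
force: [0.4, 0.3, -1.5]
grip_width: 0.0451
finger_force: 0.0
```

Run:
```python
from h import *
import pickle
where(); pickle.dump(r.camera_model('wrist'),open('w3.pkl','wb')); w=snap('wrist','w3')
# drawer push pose: printer frame
o=np.array([.668,.010,.085]);a=np.radians(-6.6);X=np.array([np.cos(a),np.sin(a),0]);Y=np.array([-np.sin(a),np.cos(a),0])
P=lambda x,y,z:o+x*X+y*Y+np.array([0,0,z])
f=mv(P(-.25,0,.15),-6.6,35,.173); g=mv(P(-.25,0,.035),-6.6,57,.173,frm=f); h=mv(P(0,0,.035),-6.6,57,.173,frm=g)
```

```text
t 7.45 grasp [ 0.4113 -0.3209  0.1475] psi -16.03 tilt 20.03 roll 0.0043 F [ 0.4414  0.2729 -1.4975] w 0.0451 0.0
w [-0.0089 -0.0408  0.0258] d [-0.0987  0.8914  0.2122] rows 8.0 tcp [0.3211 0.0501 0.3767]
w [-0.007  -0.0607  0.    ] d [-0.1139  0.0132 -0.4062] rows 4.0 tcp [0.2755 0.0554 0.2142]
w [0. 0. 0.] d [ 0.6209 -0.0718  0.    ] rows 5.0 tcp [0.5239 0.0267 0.2142]
```

View pics/w3.png

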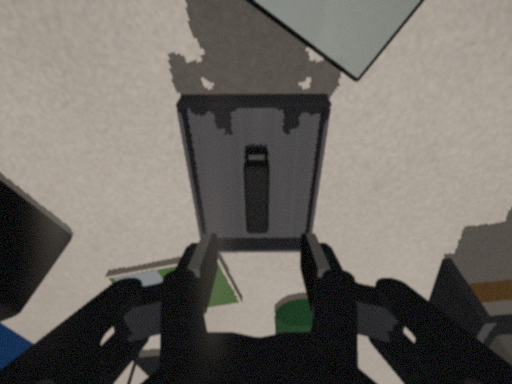

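The wrist view shows the stapler upright in the middle of the tray, around (257,190). Next is the drawer: I start with a small tilt, and tilt more as it goes under the brow.

```bash
cat >> h.py <<'E'
o=np.array([.668,.010,.085]);a=np.radians(-6.6);X=np.array([np.cos(a),np.sin(a),0]);Y=np.array([-np.sin(a),np.cos(a),0])
P=lambda x,y,z:o+x*X+y*Y+np.array([0,0,z])
E
python3 - <<'E'
from h import *
f=mv(P(-.225,0,.13),-6.6,15,.173); g=mv(P(-.225,0,.045),-6.6,15,.173,frm=f); 
for x,t in [(-.12,20),(-.10,35),(-.06,57),(-.02,57),(-.008,57)]: h=mv(P(x,0,.042),-6.6,t,.173,frm=g);
E
```

```text
w [0.002  0.0138 0.026 ] d [0.0986 0.8686 0.2257] rows 8.0 tcp [0.4    0.041  0.3821]
w [0. 0. 0.] d [ 0.      0.     -0.2125] rows 2.0 tcp [0.4    0.041  0.2971]
w [-0.0016 -0.0138  0.    ] d [ 0.225  -0.026  -0.0188] rows 2.0 tcp [0.49   0.0306 0.2896]
w [-0.0064 -0.0552  0.    ] d [ 0.1752 -0.0203 -0.071 ] rows 3.0 tcp [0.4701 0.0329 0.2687]
w [-0.0134 -0.1159  0.    ] d [ 0.1606 -0.0186 -0.1897] rows 5.0 tcp [0.4643 0.0336 0.2212]
w [-0.0134 -0.1159  0.    ] d [ 0.26   -0.0301 -0.1897] rows 5.0 tcp [0.504  0.029  0.2212]
w [-0.0134 -0.1159  0.    ] d [ 0.2898 -0.0335 -0.1897] rows 5.0 tcp [0.5159 0.0276 0.2212]
```

drive_tool(
  series=[
    {"wx": 0, "wy": 0, "wz": 0, "dx": 0, "dy": 0.1, "dz": 0.12, "fingers": 0},
    {"wx": 0, "wy": 0, "wz": 0.01, "dx": 0, "dy": 0.5, "dz": 0.22, "fingers": 0},
    {"wx": 0.002, "wy": 0.014, "wz": 0.026, "dx": 0.03, "dy": 0.6, "dz": 0.22, "fingers": 0},
    {"wx": 0.002, "wy": 0.014, "wz": 0.026, "dx": 0.05, "dy": 0.6, "dz": 0.22, "fingers": 0},
    {"wx": 0.002, "wy": 0.014, "wz": 0.026, "dx": 0.05, "dy": 0.6, "dz": 0.22, "fingers": 0},
  ],
)

```text
time: 8.0
tool_pos: [0.3766, -0.0922, 0.3703]
ee_rot: [0.058, 0.99, -0.008, 0.128]
force: [1.4, 0.1, -1.0]
grip_width: -0.0003
finger_force: 0.0
```

Run:
```python
from h import *
where();f=mv(P(-.225,0,.13),-6.6,15,.173)
```

```text
t 8.0 grasp [ 0.4156 -0.0968  0.2204] psi -6.66 tilt 14.68 roll -0.0002 F [ 1.4021  0.1397 -1.0157] w -0.0003 0.0
w [-0.0001 -0.0009  0.0002] d [0.0586 0.333  0.0294] rows 3.0 tcp [0.4    0.041  0.3821]
```

drive_tool(
  series=[
    {"wx": 0, "wy": 0, "wz": 0, "dx": 0.059, "dy": 0.333, "dz": 0, "fingers": 0},
    {"wx": 0, "wy": 0, "wz": 0, "dx": 0.059, "dy": 0.333, "dz": 0, "fingers": 0},
    {"wx": 0, "wy": 0, "wz": 0, "dx": 0.059, "dy": 0.333, "dz": 0, "fingers": 0},
    {"wx": 0, "wy": 0, "wz": 0, "dx": 0.059, "dy": 0.333, "dz": -0.1, "fingers": 0},
    {"wx": 0, "wy": 0, "wz": 0, "dx": 0.059, "dy": 0.333, "dz": -0.183, "fingers": 0},
  ],
)

```text
time: 8.5
tool_pos: [0.4002, 0.0403, 0.2954]
ee_rot: [0.057, 0.99, -0.007, 0.127]
force: [0.5, 0.2, -0.7]
grip_width: -0.0002
finger_force: 0.0
```

drive_tool(
  series=[
    {"wx": 0, "wy": 0, "wz": 0, "dx": 0, "dy": 0, "dz": 0, "fingers": 0},
  ],
)

```text
time: 8.6
tool_pos: [0.3988, 0.039, 0.2932]
ee_rot: [0.057, 0.991, -0.009, 0.124]
force: [0.4, -0.3, -0.3]
grip_width: 0.0004
finger_force: 0.0
```

Run:
```python
from h import *
where()
mv(P(-.225,0,.045),-6.6,15,.173)
mv(P(-.12,0,.045),-6.6,20,.173)
```

```text
t 8.6 grasp [0.4366 0.0342 0.143 ] psi -6.63 tilt 14.23 roll -0.0027 F [ 0.361  -0.299  -0.2905] w 0.0004 0.0
w [ 0.0002 -0.0022  0.0001] d [0.0031 0.005  0.0098] rows 1.0 tcp [0.4    0.041  0.2971]
w [-0.0014 -0.016   0.0001] d [ 0.2281 -0.0211 -0.0016] rows 2.0 tcp [0.49   0.0306 0.2926]
```

drive_tool(
  series=[
    {"wx": 0, "wy": 0, "wz": 0, "dx": 0.045, "dy": 0, "dz": 0, "fingers": 0},
    {"wx": 0, "wy": -0.004, "wz": 0, "dx": 0.09, "dy": -0.005, "dz": 0, "fingers": 0},
    {"wx": -0.001, "wy": -0.008, "wz": 0, "dx": 0.135, "dy": -0.01, "dz": 0, "fingers": 0},
    {"wx": -0.0014, "wy": -0.012, "wz": 0, "dx": 0.18, "dy": -0.015, "dz": 0, "fingers": 0},
    {"wx": -0.0014, "wy": -0.016, "wz": 0, "dx": 0.228, "dy": -0.021, "dz": 0, "fingers": 0},
  ],
)

```text
time: 9.1
tool_pos: [0.4928, 0.0303, 0.2972]
ee_rot: [0.058, 0.982, -0.009, 0.178]
force: [-1.7, 1.4, -0.7]
grip_width: 0.0001
finger_force: 1.2
```

Run:
```python
from h import *
where()
for x,t in [(-.11,30),(-.09,40),(-.075,50),(-.06,57)]:mv(P(x,0,.042),-6.6,t,.173)
```

```text
t 9.1 grasp [0.5469 0.0244 0.1521] psi -6.69 tilt 20.56 roll 0.0031 F [-1.6917  1.367  -0.7307] w 0.0001 1.188392210751772
w [-0.0035 -0.026   0.0002] d [-0.0499  0.0056 -0.0509] rows 2.0 tcp [0.4728 0.0326 0.2768]
w [-0.0067 -0.0536  0.0002] d [-0.0616  0.007  -0.0942] rows 3.0 tcp [0.4681 0.0331 0.2595]
w [-0.0099 -0.0812  0.0001] d [-0.0773  0.0088 -0.1475] rows 4.0 tcp [0.4618 0.0339 0.2382]
w [-0.0122 -0.1005  0.0001] d [-0.0712  0.0081 -0.1899] rows 5.0 tcp [0.4643 0.0336 0.2212]
```

drive_tool(
  series=[
    {"wx": -0.0035, "wy": -0.023, "wz": 0, "dx": -0.05, "dy": 0.006, "dz": -0.045, "fingers": 0},
    {"wx": -0.006, "wy": -0.046, "wz": 0, "dx": -0.062, "dy": 0.007, "dz": -0.085, "fingers": 0},
    {"wx": -0.009, "wy": -0.069, "wz": 0, "dx": -0.077, "dy": 0.009, "dz": -0.125, "fingers": 0},
    {"wx": -0.011, "wy": -0.09, "wz": 0, "dx": -0.074, "dy": 0.008, "dz": -0.165, "fingers": 0},
    {"wx": -0.0122, "wy": -0.1005, "wz": 0, "dx": -0.0712, "dy": 0.008, "dz": -0.19, "fingers": 0},
  ],
)

```text
time: 9.6
tool_pos: [0.4759, 0.0171, 0.2623]
ee_rot: [0.075, 0.959, -0.074, 0.264]
force: [-0.1, -1.6, -0.2]
grip_width: -0.0002
finger_force: 0.0
```

drive_tool(
  series=[
    {"wx": 0, "wy": 0, "wz": 0, "dx": 0, "dy": 0, "dz": 0, "fingers": 0},
  ],
)

```text
time: 9.7
tool_pos: [0.4752, 0.0172, 0.2614]
ee_rot: [0.075, 0.959, -0.075, 0.263]
force: [0.1, 0.1, 0.5]
grip_width: -0.0
finger_force: 0.0
```

Run:
```python
from h import *
where()
for x in (-.06,-.02,-.01,-.004):mv(P(x,0,.042),-6.6,57,.173)
```

```text
t 9.7 grasp [ 0.5517 -0.0111  0.1296] psi -10.61 tilt 31.75 roll -0.104 F [0.113  0.1134 0.4902] w -0.0 0.0
w [ 0.0054 -0.0731  0.0147] d [-0.0273  0.0409 -0.1005] rows 4.0 tcp [0.4643 0.0336 0.2212]
w [ 0.0054 -0.0731  0.0147] d [ 0.072   0.0294 -0.1005] rows 4.0 tcp [0.504  0.029  0.2212]
w [ 0.0054 -0.0731  0.0147] d [ 0.0968  0.0265 -0.1005] rows 4.0 tcp [0.5139 0.0278 0.2212]
w [ 0.0054 -0.0731  0.0147] d [ 0.1117  0.0248 -0.1005] rows 4.0 tcp [0.5199 0.0271 0.2212]
```

Run:
```python
from h import *
print(r.sense()['q'])
```

```text
[-0.4999  0.2436  0.2437  2.3613  1.2621  0.2709 -0.0524]
```

Run:
```python
from h import *
mv(P(-.15,0,.05),-6.6,32,.173);mv(P(-.15,0,.05),-6.6,50,.173)
```

```text
w [ 0.0161 -0.0046  0.0112] d [-0.1182  0.0514  0.0507] rows 2.0 tcp [0.4279 0.0378 0.2817]
w [ 0.0085 -0.054   0.0138] d [-0.2196  0.0632 -0.038 ] rows 3.0 tcp [0.3873 0.0425 0.2462]
```

drive_tool(
  series=[
    {"wx": 0.008, "wy": -0.02, "wz": 0.008, "dx": -0.1, "dy": 0.05, "dz": 0, "fingers": 0},
    {"wx": 0.0085, "wy": -0.054, "wz": 0.0138, "dx": -0.1, "dy": 0.055, "dz": -0.03, "fingers": 0},
    {"wx": 0.0085, "wy": -0.054, "wz": 0.0138, "dx": -0.1, "dy": 0.055, "dz": -0.03, "fingers": 0},
    {"wx": 0.0085, "wy": -0.054, "wz": 0.0138, "dx": -0.1, "dy": 0.055, "dz": -0.03, "fingers": 0},
    {"wx": 0.0085, "wy": -0.054, "wz": 0.0138, "dx": -0.1, "dy": 0.055, "dz": -0.03, "fingers": 0},
  ],
)

```text
time: 10.2
tool_pos: [0.439, 0.0292, 0.2394]
ee_rot: [0.057, 0.944, -0.076, 0.316]
force: [0.6, -1.5, -1.0]
grip_width: -0.0
finger_force: 0.0
```

Run:
```python
from h import *
where(); print(r.sense()['q'])
```

```text
t 10.2 grasp [0.5302 0.0015 0.1172] psi -8.95 tilt 37.95 roll -0.1072 F [ 0.5707 -1.4915 -1.0026] w -0.0 0.0
[ 0.137   0.2906 -0.5399  2.441   1.8011  0.5372 -0.5698]
```

Run:
```python
from h import *
mv(P(-.11,0,.03),-6.6,45,.173); mv(P(-.06,0,.03),-6.6,45,.173)
```

```text
w [ 0.0141 -0.0229  0.0076] d [-0.0046  0.0187 -0.0052] rows 2.0 tcp [0.4372 0.0367 0.2373]
w [ 0.0141 -0.0229  0.0076] d [ 0.1196  0.0043 -0.0052] rows 2.0 tcp [0.4869 0.031  0.2373]
```

drive_tool(
  series=[
    {"wx": 0.014, "wy": -0.023, "wz": 0.0076, "dx": 0.02, "dy": 0.018, "dz": 0, "fingers": 0},
    {"wx": 0.014, "wy": -0.023, "wz": 0.0076, "dx": 0.04, "dy": 0.015, "dz": 0, "fingers": 0},
    {"wx": 0.014, "wy": -0.023, "wz": 0.0076, "dx": 0.07, "dy": 0.01, "dz": 0, "fingers": 0},
    {"wx": 0.014, "wy": -0.023, "wz": 0.0076, "dx": 0.095, "dy": 0.007, "dz": 0, "fingers": 0},
    {"wx": 0.014, "wy": -0.023, "wz": 0.0076, "dx": 0.119, "dy": 0.004, "dz": 0, "fingers": 0},
  ],
)

```text
time: 10.7
tool_pos: [0.4874, 0.0302, 0.239]
ee_rot: [0.054, 0.922, -0.023, 0.382]
force: [-1.9, -0.6, -0.6]
grip_width: -0.0
finger_force: 0.8
```

Run:
```python
from h import *
where(); print(r.sense()['q'])
for x in (-.06,-.02,-.009): mv(P(x,0,.03),-6.6,45,.173)
```

```text
t 10.7 grasp [0.5962 0.0171 0.1294] psi -6.73 tilt 44.97 roll -0.0021 F [-1.8691 -0.6358 -0.5574] w -0.0 0.7812965382618131
[ 0.2572  0.3745 -0.6129  2.3882  2.1778  0.5716 -0.8523]
w [ 0.0003 -0.0001  0.0004] d [-0.0013  0.0019 -0.0043] rows 1.0 tcp [0.4869 0.031  0.2373]
w [ 0.0003 -0.0001  0.0004] d [ 0.098  -0.0096 -0.0043] rows 1.0 tcp [0.5266 0.0264 0.2373]
w [ 0.0003 -0.0001  0.0004] d [ 0.1253 -0.0127 -0.0043] rows 2.0 tcp [0.5375 0.0251 0.2373]
```

The wrist has swung over and the pose is now exact. I'll push on.

drive_tool(
  series=[
    {"wx": 0, "wy": 0, "wz": 0, "dx": 0.03, "dy": -0.002, "dz": -0.004, "fingers": 0},
    {"wx": 0, "wy": 0, "wz": 0, "dx": 0.055, "dy": -0.005, "dz": -0.004, "fingers": 0},
    {"wx": 0, "wy": 0, "wz": 0, "dx": 0.08, "dy": -0.008, "dz": -0.004, "fingers": 0},
    {"wx": 0, "wy": 0, "wz": 0, "dx": 0.1, "dy": -0.01, "dz": -0.004, "fingers": 0},
    {"wx": 0, "wy": 0, "wz": 0, "dx": 0.118, "dy": -0.012, "dz": -0.004, "fingers": 0},
  ],
)

```text
time: 11.2
tool_pos: [0.534, 0.0261, 0.2373]
ee_rot: [0.053, 0.922, -0.022, 0.383]
force: [-4.6, 0.1, 2.0]
grip_width: -0.0003
finger_force: 2.4
```

drive_tool(
  series=[
    {"wx": 0, "wy": 0, "wz": 0, "dx": 0.006, "dy": 0, "dz": 0, "fingers": 0},
    {"wx": 0, "wy": 0, "wz": 0, "dx": 0.006, "dy": 0, "dz": 0, "fingers": 0},
  ],
)

```text
time: 11.4
tool_pos: [0.5361, 0.026, 0.2373]
ee_rot: [0.053, 0.922, -0.022, 0.383]
force: [0.5, 1.3, 0.1]
grip_width: -0.0001
finger_force: 0.0
```

Run:
```python
from h import *
where(); mv(P(-.009,0,.03),-6.6,45,.173)
```

```text
t 11.4 grasp [0.6452 0.0134 0.1279] psi -6.62 tilt 45.09 roll 0.0004 F [0.534  1.2703 0.1373] w -0.0001 0.0
w [-0.      0.0002  0.0001] d [ 0.0036 -0.0023 -0.    ] rows 1.0 tcp [0.5375 0.0251 0.2373]
```

drive_tool(
  series=[
    {"wx": 0, "wy": 0, "wz": 0, "dx": 0.006, "dy": 0, "dz": 0, "fingers": 0},
    {"wx": 0, "wy": 0, "wz": 0, "dx": 0.012, "dy": 0, "dz": 0, "fingers": 0},
  ],
)

```text
time: 11.6
tool_pos: [0.5407, 0.026, 0.2374]
ee_rot: [0.053, 0.922, -0.022, 0.383]
force: [-0.4, 0.9, -0.1]
grip_width: 0.0003
finger_force: 0.0
```

Run:
```python
from h import *
where(); s=r.sense();R=Ro.from_quat(s['ee_rot']).as_matrix(); c=s['tool_pos']+.173*R[:,2]-.011*R[:,0]; print('corner printer x',(c-o)@X)
b=mv(P(-.16,.05,.10),-6.6,30,.173)
```

```text
t 11.6 grasp [0.6497 0.0134 0.1279] psi -6.61 tilt 45.08 roll 0.0003 F [-0.3712  0.8641 -0.0872] w 0.0003 0.0
corner printer x 0.0019689708966383977
w [0.0048 0.0416 0.    ] d [-0.2796  0.1549  0.2436] rows 4.0 tcp [0.4289 0.088  0.3348]
```

drive_tool(
  series=[
    {"wx": 0, "wy": 0, "wz": 0, "dx": -0.12, "dy": 0, "dz": 0, "fingers": 30},
    {"wx": 0, "wy": 0, "wz": 0, "dx": -0.22, "dy": 0.02, "dz": 0.02, "fingers": 30},
    {"wx": 0, "wy": 0.01, "wz": 0, "dx": -0.28, "dy": 0.1, "dz": 0.1, "fingers": 30},
    {"wx": 0.002, "wy": 0.03, "wz": 0, "dx": -0.28, "dy": 0.18, "dz": 0.2, "fingers": 30},
    {"wx": 0.0048, "wy": 0.042, "wz": 0, "dx": -0.28, "dy": 0.2, "dz": 0.3, "fingers": 30},
  ],
)

```text
time: 12.1
tool_pos: [0.4356, 0.0619, 0.2867]
ee_rot: [0.058, 0.945, -0.045, 0.317]
force: [-0.4, -1.9, -0.2]
grip_width: 0.0301
finger_force: 0.0
```

drive_tool(
  series=[
    {"wx": 0, "wy": 0, "wz": 0, "dx": -0.04, "dy": 0.08, "dz": 0.12, "fingers": 30},
    {"wx": 0, "wy": 0, "wz": 0, "dx": -0.08, "dy": 0.2, "dz": 0.12, "fingers": 30},
    {"wx": 0, "wy": 0, "wz": 0, "dx": -0.08, "dy": 0.25, "dz": 0.15, "fingers": 30},
    {"wx": 0, "wy": 0, "wz": 0, "dx": -0.08, "dy": 0.25, "dz": 0.15, "fingers": 30},
    {"wx": 0, "wy": 0, "wz": 0, "dx": -0.08, "dy": 0.25, "dz": 0.15, "fingers": 30},
  ],
)

```text
time: 12.6
tool_pos: [0.4038, 0.1616, 0.3462]
ee_rot: [0.058, 0.945, -0.045, 0.318]
force: [0.3, -0.8, 0.3]
grip_width: 0.0305
finger_force: 0.0
```

Run:
```python
from h import *
import pickle
where(); print(r.sense()['q']); pickle.dump(r.camera_model('wrist'),open('w4.pkl','wb')); w=snap('wrist','w4'); t=snap('top','t4')
```

```text
t 12.6 grasp [0.4963 0.1428 0.2232] psi -7.96 tilt 37.51 roll -0.0477 F [ 0.2518 -0.7517  0.2604] w 0.0305 0.0
[ 0.0352  0.0702 -0.7607  2.3316  1.1052  0.627  -0.1539]
```

View pics/w4.png

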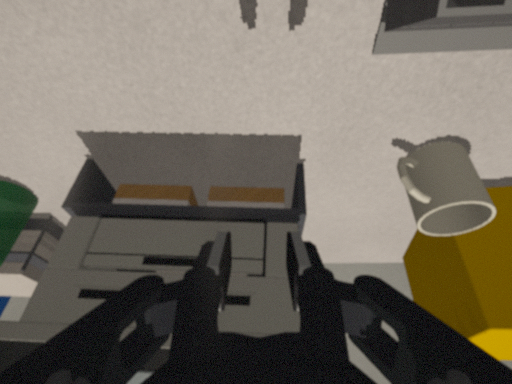

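The drawer is flush and closed. The pen stand is at the upper right, around (450,30), so I'll move to see it.

Run:
```python
from h import *
mv((.43,.31,.27),-4,10)
```

```text
w [0.0156 0.0747 0.0093] d [-0.002   0.3794  0.1933] rows 4.0 tcp [0.4032 0.3119 0.4226]
```

drive_tool(
  series=[
    {"wx": 0.0156, "wy": 0.0747, "wz": 0.0093, "dx": 0, "dy": 0.2, "dz": 0.193, "fingers": 30},
    {"wx": 0.0156, "wy": 0.0747, "wz": 0.0093, "dx": 0, "dy": 0.38, "dz": 0.193, "fingers": 30},
    {"wx": 0.0156, "wy": 0.0747, "wz": 0.0093, "dx": 0, "dy": 0.38, "dz": 0.193, "fingers": 30},
    {"wx": 0.0156, "wy": 0.0747, "wz": 0.0093, "dx": 0, "dy": 0.38, "dz": 0.193, "fingers": 30},
    {"wx": 0.0156, "wy": 0.0747, "wz": 0.0093, "dx": 0, "dy": 0.38, "dz": 0.193, "fingers": 30},
  ],
)

```text
time: 13.2
tool_pos: [0.4051, 0.316, 0.4247]
ee_rot: [0.034, 0.996, 0.0, 0.085]
force: [1.4, -0.0, 0.2]
grip_width: 0.03
finger_force: 0.0
```

drive_tool(
  series=[
    {"wx": 0, "wy": 0, "wz": 0, "dx": 0, "dy": 0, "dz": 0, "fingers": 30},
    {"wx": 0, "wy": 0, "wz": 0, "dx": 0, "dy": 0, "dz": 0, "fingers": 30},
  ],
)

```text
time: 13.4
tool_pos: [0.4042, 0.3112, 0.4216]
ee_rot: [0.035, 0.996, -0.004, 0.087]
force: [-0.0, -0.2, 0.0]
grip_width: 0.0301
finger_force: 0.0
```

Run:
```python
from h import *
import pickle
where(); print(r.sense()['q']); pickle.dump(r.camera_model('wrist'),open('w5.pkl','wb')); w=snap('wrist','w5'); 
cv2.imwrite('pics/w5z.png',cv2.resize(w[:,:,::-1],None,fx=1.55,fy=1.55,interpolation=cv2.INTER_CUBIC))
```

```text
t 13.4 grasp [0.4311 0.3091 0.2689] psi -4.08 tilt 10.02 roll -0.0011 F [-0.0319 -0.1795  0.0167] w 0.0301 0.0
[-0.0201  0.1972 -0.8931  1.9539  0.3579  0.992   0.417 ]
```

View pics/w5z.png

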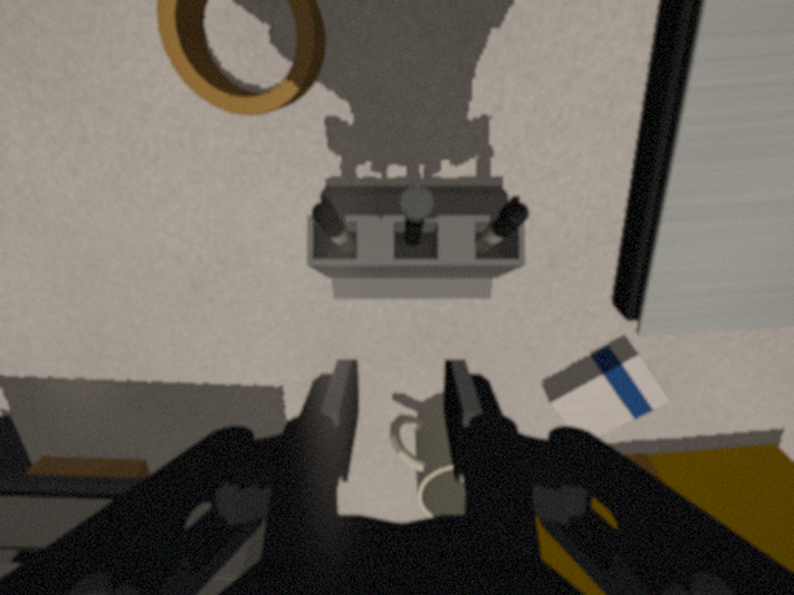

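The pen stand is centred at zoom (416,240) with its mouth rim spanning (308–525, 216–265). The stylus disc is at (417,203) over the middle well and the markers are on either side; the stand yaw is about -4°.

Run:
```python
from h import *
import pickle
M=pickle.load(open('w5.pkl','rb')); zz=lambda u,v:((u+.5)/1.55-.5,(v+.5)/1.55-.5)
m=onz('',*zz(416.5,240.5),.09,M); L=onz('',*zz(308,264),.0985,M);Rr=onz('',*zz(525,264),.0985,M)
dd=Rr-L; print('mouth',m,'width',np.linalg.norm(dd),'yaw',np.degrees(np.arctan2(-dd[0],dd[1])))
y=np.radians(-4.1);SX=np.array([np.cos(y),np.sin(y),0]);SZ=np.array([0,0,1.])
ax=-.5*SX+.866*SZ; lo=-.866*SX-.5*SZ
tip=m-88*.001*ax+.007*lo; disc=tip+.16*ax
print('tip',tip,'disc pred',disc,'proj',(np.array(proj('',disc,M))+.5)*1.55-.5,'top proj',(np.array(proj('top',disc))-[130,105]+.5)*4-.5)
d2=tri([ray('',*zz(417,203),M),ray('top',130+(103+.5)/4-.5,105+(510.5)/4-.5)]); print('disc tri',d2)
g=tip+.122*ax; print('grasp',g); 
f=mv(g+.09*ax,-4.1,30); mv(g,-4.1,30,frm=f)
# reset button
H=P(-.0051,.098,.1875); n=-.643*X+.766*SZ
print('hole top proj',(np.array(proj('top',H-.005*n))-[130,105]+.5)*4-.5)
t=cv2.imread('pics/t4.png')[105:250,130:320]; cv2.imwrite('pics/t4z.png',cv2.resize(t,None,fx=4,fy=4,interpolation=cv2.INTER_CUBIC))
for nm,(c0,r0) in {'top0':(225,131.5),'scene0':(187,189)}.items():
    q=cv2.imread('pics/%s.png'%nm).max(2).astype(float); c,rw=int(c0),int(r0); w=q[rw-4:rw+5,c-5:c+6]; print(nm,'\n',w.astype(int));
```

```text
mouth [0.4401 0.3183 0.09  ] width 0.14677039692609573 yaw -4.082735072928223
tip [0.478  0.3156 0.0103] disc pred [0.3982 0.3213 0.1489] proj [421.3514 202.2808] top proj [ 98.4419 510.7342]
disc tri [0.399  0.3189 0.1458]
grasp [0.4171 0.32   0.1159]
w [-0.0038 -0.0553 -0.    ] d [-0.2728  0.0441 -0.2339] rows 3.0 tcp [0.2949 0.3287 0.3281]
w [0. 0. 0.] d [ 0.1122 -0.008  -0.1948] rows 2.0 tcp [0.3398 0.3255 0.2502]
hole top proj [380.694  105.0878]
top0 
 [[ 31  31  30  24  27  30  31  30  30  27  27]
 [ 30  27  27  29  27  29  26  28  30  28  32]
 [ 33  29  31  24  26  27  30  31  28  28  31]
 [ 30  29  31  40  53  47  34  31  29  29  31]
 [ 28  26  29  76 107 104  82  24  31  28  30]
 [ 28  32  25  80 130 132  96  19  26  30  28]
 [ 28  23  24  36  88  92  49  27  27  28  33]
 [ 31  32  32  30  29  26  24  28  27  30  30]
 [ 32  30  31  31  32  29  31  29  27  29  29]]
scene0 
 [[15 20 13 13 16 16 16 15 18 15 16]
 [16 15 14 16 15 14 14 14 19 16 16]
 [13 16 15 19 29 34 26 18 13 18 13]
 [15 14 19 31 56 72 52 24  9 13 16]
 [19 15 14 39 78 94 63 27 18 17 17]
 [15 16 16 32 66 75 50 23 17 17 17]
 [14 18 14 17 35 41 27 18 14 17 16]
 [16 16 13 14 16 18 18 14 16 13 21]
 [14 12 17 15 15 14 14 18 13 13 14]]
```

```bash
cat >> h.py <<'E'
def cen(nm,c,rw):
    q=cv2.imread('pics/%s.png'%nm).max(2).astype(float); w=np.clip(q[rw-4:rw+5,c-5:c+6]-35,0,None); yy,xx=np.mgrid[rw-4:rw+5,c-5:c+6]
    return (w*xx).sum()/w.sum(),(w*yy).sum()/w.sum()
E
python3 - <<'E'
from h import *
a1,b1=cen('top0',225,131),cen('scene0',187,189); p=tri([ray('top',*a1),ray('scene',*b1)]); 
print(a1,b1,p,'printer frame',(p-o)@X,(p-o)@Y,p[2]-.085, proj('top',p),proj('scene',p))
# depth below panel plane
n=np.array([-.643,0,.766]); q=np.array([(p-o)@X,0,p[2]-.085]); print('depth',(q-np.array([-.038,0,.160]))@n)
f=mv((.373,.3215,.194),-4.1,30);
E
```

```text
(np.float64(224.56331877729258), np.float64(131.74672489082968)) (np.float64(186.85714285714286), np.float64(189.0764119601329)) [0.6744 0.1083 0.2672] printer frame -0.004897766181082781 0.09834094985829771 0.18221056963495064 (np.float64(224.5700979295469), np.float64(132.0756664898537)) (np.float64(186.5523303893749), np.float64(188.98258125033047))
depth -0.004271440005191588
w [-0.0038 -0.0553 -0.    ] d [-0.2709  0.0399 -0.2336] rows 3.0 tcp [0.2957 0.327  0.3282]
```

drive_tool(
  series=[
    {"wx": 0, "wy": 0, "wz": 0, "dx": -0.12, "dy": 0.04, "dz": 0, "fingers": 36},
    {"wx": -0.002, "wy": -0.02, "wz": 0, "dx": -0.2, "dy": 0.04, "dz": -0.08, "fingers": 36},
    {"wx": -0.0038, "wy": -0.04, "wz": 0, "dx": -0.273, "dy": 0.04, "dz": -0.15, "fingers": 36},
    {"wx": -0.0038, "wy": -0.055, "wz": 0, "dx": -0.273, "dy": 0.04, "dz": -0.234, "fingers": 36},
    {"wx": -0.0038, "wy": -0.055, "wz": 0, "dx": -0.273, "dy": 0.04, "dz": -0.234, "fingers": 36},
  ],
)

```text
time: 13.95
tool_pos: [0.2936, 0.3269, 0.3272]
ee_rot: [0.033, 0.965, -0.009, 0.259]
force: [0.3, 0.4, 0.0]
grip_width: 0.0359
finger_force: 0.0
```

Run:
```python
from h import *
where(); print(r.sense()['q']); mv((.373,.3195,.194),-4.1,30);mv((.4171,.3177,.1159),-4.1,30)
```

```text
t 13.95 grasp [0.3711 0.3215 0.193 ] psi -3.87 tilt 30.08 roll -0.0009 F [0.2946 0.3707 0.0356] w 0.0359 0.0
[-0.3291  0.1878 -0.8949  2.2597  0.938   0.8423 -0.3778]
w [ 0.0002  0.0002 -0.0006] d [ 0.0052 -0.0045  0.0027] rows 1.0 tcp [0.2957 0.325  0.3282]
w [ 0.0002  0.0002 -0.0006] d [ 0.1154 -0.009  -0.1926] rows 2.0 tcp [0.3398 0.3232 0.2501]
```

drive_tool(
  series=[
    {"wx": 0, "wy": 0, "wz": -0.0006, "dx": 0.005, "dy": -0.0045, "dz": 0.003, "fingers": 36},
    {"wx": 0, "wy": 0, "wz": -0.0006, "dx": 0.04, "dy": -0.006, "dz": -0.058, "fingers": 36},
    {"wx": 0, "wy": 0, "wz": -0.0006, "dx": 0.075, "dy": -0.007, "dz": -0.12, "fingers": 36},
    {"wx": 0, "wy": 0, "wz": -0.0006, "dx": 0.1154, "dy": -0.009, "dz": -0.1926, "fingers": 36},
    {"wx": 0, "wy": 0, "wz": -0.0006, "dx": 0.1154, "dy": -0.009, "dz": -0.1926, "fingers": 36},
  ],
)

```text
time: 14.45
tool_pos: [0.3427, 0.3231, 0.2499]
ee_rot: [0.037, 0.966, -0.011, 0.256]
force: [0.8, 0.3, 1.2]
grip_width: 0.0359
finger_force: 0.0
```

drive_tool(
  series=[
    {"wx": 0, "wy": 0, "wz": 0, "dx": 0, "dy": 0, "dz": 0, "fingers": 36},
  ],
)

```text
time: 14.55
tool_pos: [0.3414, 0.3245, 0.2525]
ee_rot: [0.036, 0.966, -0.01, 0.257]
force: [-0.4, 0.7, -0.2]
grip_width: 0.0365
finger_force: 0.0
```

Run:
```python
from h import *
where(); mv((.4171,.3177,.1159),-4.1,30)
w=snap('wrist','w6'); t=cv2.imread('pics/t4.png')
s=snap('scene','s6');t=snap('top','t6')
a=cv2.resize(w[:,:,::-1],(400,300)); b=cv2.resize(s[250:350,200:300,::-1],(390,390)); c=cv2.resize(t[180:255,120:220,::-1],(400,300)); 
k=np.zeros((600,800,3),np.uint8);k[:300,:400]=a;k[300:,:400]=c;k[:390,410:800]=b; cv2.imwrite('pics/c6.png',k)
```

```text
t 14.55 grasp [0.4182 0.3188 0.118 ] psi -4.28 tilt 29.8 roll 0.0001 F [-0.38    0.7306 -0.2212] w 0.0365 0.0
w [-0.0001 -0.0006  0.0005] d [-0.004  -0.0032 -0.0059] rows 1.0 tcp [0.3398 0.3232 0.2501]
```

View pics/c6.png

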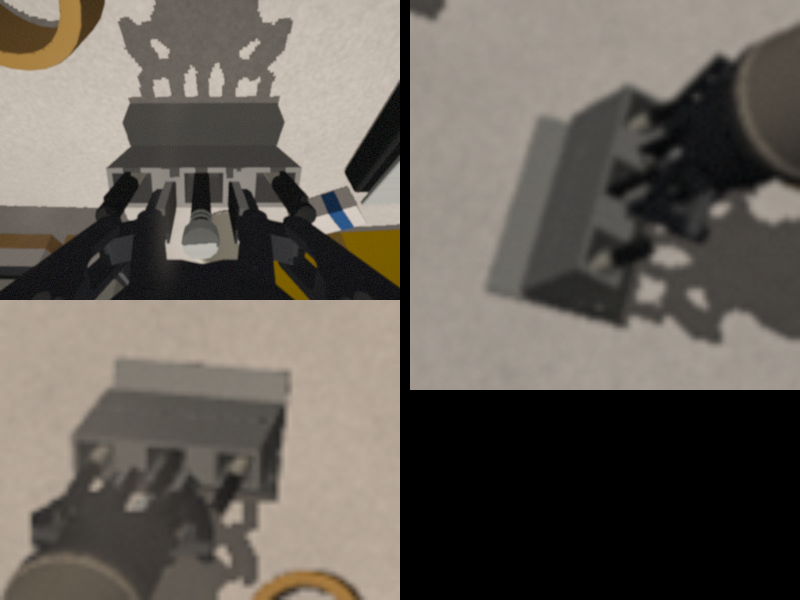

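The stylus is centred between the fingers (disc at (201,240) in the wrist part), with both markers outside them. I'll close.

drive_tool(
  series=[
    {"wx": 0, "wy": 0, "wz": 0, "dx": -0.004, "dy": -0.003, "dz": -0.003, "fingers": 36},
    {"wx": 0, "wy": 0, "wz": 0, "dx": -0.004, "dy": -0.003, "dz": -0.003, "fingers": 2},
    {"wx": 0, "wy": 0, "wz": 0, "dx": -0.004, "dy": -0.003, "dz": -0.003, "fingers": 2},
    {"wx": 0, "wy": 0, "wz": 0, "dx": -0.004, "dy": -0.003, "dz": -0.003, "fingers": 2},
    {"wx": 0, "wy": 0, "wz": 0, "dx": -0.004, "dy": -0.003, "dz": -0.003, "fingers": 2},
  ],
)

```text
time: 15.2
tool_pos: [0.3392, 0.3242, 0.2513]
ee_rot: [0.035, 0.966, -0.009, 0.258]
force: [-2.5, 0.1, 6.4]
grip_width: 0.0105
finger_force: 57.8
```

drive_tool(
  series=[
    {"wx": 0, "wy": 0, "wz": 0, "dx": 0, "dy": 0, "dz": 0, "fingers": 2},
    {"wx": 0, "wy": 0, "wz": 0, "dx": 0, "dy": 0, "dz": 0, "fingers": 2},
  ],
)

```text
time: 15.4
tool_pos: [0.3393, 0.3242, 0.2513]
ee_rot: [0.035, 0.966, -0.009, 0.258]
force: [-2.9, -1.6, 6.1]
grip_width: 0.0107
finger_force: 57.8
```

Run:
```python
from h import *
where(); w=snap('wrist','w7')
s=r.sense(); np.savez('g.npz',p=s['tool_pos'],q=s['ee_rot'])
```

```text
t 15.4 grasp [0.4163 0.3188 0.1169] psi -4.17 tilt 29.9 roll 0.0014 F [-2.8993 -1.5835  6.0741] w 0.0107 57.842084392905235
```

drive_tool(
  series=[
    {"wx": 0, "wy": 0, "wz": 0, "dx": -0.025, "dy": 0.002, "dz": 0.0433, "fingers": 2},
    {"wx": 0, "wy": 0, "wz": 0, "dx": -0.06, "dy": 0.0043, "dz": 0.104, "fingers": 2},
    {"wx": 0, "wy": 0, "wz": 0, "dx": -0.1, "dy": 0.0072, "dz": 0.1732, "fingers": 2},
    {"wx": 0, "wy": 0, "wz": 0, "dx": -0.135, "dy": 0.0097, "dz": 0.234, "fingers": 2},
    {"wx": 0, "wy": 0, "wz": 0, "dx": -0.15, "dy": 0.0107, "dz": 0.26, "fingers": 2},
  ],
)

```text
time: 15.95
tool_pos: [0.2781, 0.329, 0.357]
ee_rot: [0.035, 0.965, -0.008, 0.258]
force: [-0.6, -0.3, -0.0]
grip_width: 0.0106
finger_force: 58.0
```

drive_tool(
  series=[
    {"wx": 0, "wy": 0, "wz": 0, "dx": 0, "dy": 0, "dz": 0.05, "fingers": 2},
    {"wx": 0, "wy": 0, "wz": 0, "dx": 0, "dy": 0, "dz": 0.15, "fingers": 2},
    {"wx": 0, "wy": 0, "wz": 0, "dx": 0, "dy": 0, "dz": 0.15, "fingers": 2},
    {"wx": 0, "wy": 0, "wz": 0, "dx": 0, "dy": 0, "dz": 0.15, "fingers": 2},
  ],
)

```text
time: 16.35
tool_pos: [0.2793, 0.3283, 0.4156]
ee_rot: [0.036, 0.965, -0.008, 0.259]
force: [-0.5, -0.3, -1.4]
grip_width: 0.0107
finger_force: 58.0
```

Run:
```python
from h import *
import pickle
where(); s=r.sense(); R=Ro.from_quat(s['ee_rot']).as_matrix(); M=r.camera_model('wrist'); pickle.dump((s,M),open('w8.pkl','wb'))
w=snap('wrist','w8'); snap('top','t8'); snap('scene','s8')
g=np.load('g.npz'); R0=Ro.from_quat(g['q']).as_matrix()
tip0=np.array([.478,.3133,.0103]); lt=R0.T@(tip0-g['p']); print('tip local (pred)',lt)
tw=s['tool_pos']+R@lt; print('tip world',tw,'wrist',proj('',tw,M),'top',proj('top',tw),'scene',proj('scene',tw))
for q in (105,122,150,200,240,277): print(q,np.round(proj('',s['tool_pos']+R@np.array([0,0,q/1000]),M)))
gr=w.max(2)
u,v=map(int,proj('',tw,M))
for vv in range(v-26,v+30,4): print(vv,gr[vv,u-24:u+25:2])
```

```text
t 16.35 grasp [0.3566 0.3229 0.2814] psi -4.22 tilt 29.98 roll 0.0023 F [-0.4791 -0.2654 -1.3696] w 0.0107 57.98779170960188
tip local (pred) [-0.0006 -0.0011  0.2783]
tip world [0.4184 0.3175 0.1749] wrist (np.float64(258.1018778857466), np.float64(191.31309835722897)) top (np.float64(153.5632364606392), np.float64(225.07526833861598)) scene (np.float64(261.43837680258326), np.float64(285.2157763368354))
105 [261. 346.]
122 [261. 310.]
150 [260. 269.]
200 [260. 226.]
240 [259. 205.]
277 [259. 191.]
165 [163 166 162 165 165 163 161 163 162 163 166 166 169 167 165 167 161 164
 164 163 166 168 170 167 164]
169 [180 182 183 184 184 183 181 180 180 180 180 182 182 177 179 180 181 181
 179 179 176 176 180 180 180]
173 [180 179 180 180 181 179 180 180 182 184 181 183 181 181 177 180 182 178
 176 176 178 180 184 179 182]
177 [179 181 185 182 181 182 179 180 180 180 182 181 180 178 180 176 178 176
 179 177 183 182 178 178 177]
181 [184 181 176 179 181 180 183 179 181 179 180 178 178 178 179 180 180 179
 178 180 184 179 178 176 178]
185 [180 182 181 183 183 182 182 181 180 182 179 180 179 177
[... 202 characters left out ...]
 139  77 128 180 184 184 184
 181 178 180 179 177 181 183]
197 [179 179 181 182 184 183 184 183 186 180 182 139  75 119 177 181 185 182
 183 183 181 183 183 179 182]
201 [181 183 179 179 182 182 182 182 184 186 185 134  72 115 178 182 183 184
 182 181 182 184 184 179 182]
205 [183 180 178 183 182 181 184 179 149 151 153 113  61  97 171 184 185 184
 185 178 159 141 114 115 102]
209 [181 180 178 182 180 183 183 181 150  67  25  15  26  20  31 100 152 126
 102 108 117 106 114 114 109]
213 [182 181 182 184 181 183 182 184 139  37  22  21  24   9  12  20  58 102
 106 107 105 107 104 110 106]
217 [180 185 181 183 178 183 183 182 112  25  15  17  28  13  16  10  40 100
 106 112 110 108 107 108 109]
```

The pin tip is detected at wrist pixel (258,189), 2 px from the prediction, so the grasp is as planned. Now I compute the approach to the button.

Run:
```python
from h import *
B=np.array([.6744,.1083,.2672]); n=-.643*X+.766*np.array([0,0,1])
for h in (.06,.012): mv(B+h*n,-6.6,40,.2783)
print(n)
```

```text
w [-0.0027 -0.0282 -0.0067] d [ 0.4478 -0.4868  0.2808] rows 6.0 tcp [0.4584 0.1333 0.5264]
w [-0.0027 -0.0282 -0.0067] d [ 0.5245 -0.4956  0.1888] rows 6.0 tcp [0.489  0.1297 0.4896]
[-0.6387  0.0739  0.766 ]
```

drive_tool(
  series=[
    {"wx": 0, "wy": 0, "wz": 0, "dx": 0, "dy": 0, "dz": 0.125, "fingers": 2},
    {"wx": 0, "wy": 0, "wz": 0, "dx": 0, "dy": -0.02, "dz": 0.25, "fingers": 2},
    {"wx": -0.001, "wy": -0.01, "wz": -0.003, "dx": 0.08, "dy": -0.11, "dz": 0.281, "fingers": 2},
    {"wx": -0.002, "wy": -0.02, "wz": -0.005, "dx": 0.16, "dy": -0.2, "dz": 0.281, "fingers": 2},
    {"wx": -0.0027, "wy": -0.0282, "wz": -0.0067, "dx": 0.24, "dy": -0.29, "dz": 0.281, "fingers": 2},
  ],
)

```text
time: 17.0
tool_pos: [0.376, 0.2109, 0.5272]
ee_rot: [0.054, 0.938, -0.02, 0.343]
force: [2.2, 1.2, -1.2]
grip_width: 0.0103
finger_force: 58.2
```

drive_tool(
  series=[
    {"wx": 0, "wy": 0, "wz": 0, "dx": 0.08, "dy": -0.08, "dz": 0, "fingers": 2},
    {"wx": 0, "wy": 0, "wz": 0, "dx": 0.14, "dy": -0.14, "dz": 0, "fingers": 2},
    {"wx": 0, "wy": 0, "wz": 0, "dx": 0.2, "dy": -0.19, "dz": 0, "fingers": 2},
    {"wx": 0, "wy": 0, "wz": 0, "dx": 0.2, "dy": -0.19, "dz": 0, "fingers": 2},
    {"wx": 0, "wy": 0, "wz": 0, "dx": 0.2, "dy": -0.19, "dz": 0, "fingers": 2},
  ],
)

```text
time: 17.5
tool_pos: [0.4556, 0.1362, 0.526]
ee_rot: [0.054, 0.938, -0.02, 0.341]
force: [-0.2, 0.7, -0.5]
grip_width: 0.0101
finger_force: 58.2
```

Run:
```python
from h import *
B=np.array([.6744,.1083,.2672]); n=-.643*X+.766*np.array([0,0,1])
where(); print(r.sense()['q'])
for h in (.06,.025): mv(B+h*n,-6.6,40,.2783)
```

```text
t 17.5 grasp [0.5544 0.1247 0.4071] psi -6.63 tilt 39.91 roll 0.0005 F [-0.206   0.6741 -0.53  ] w 0.0101 58.15689045935869
[-0.0136 -0.1375 -0.4895  2.0714  0.5351  0.6774  0.6031]
w [-0.0001 -0.0002  0.0001] d [ 0.0069 -0.0072  0.0009] rows 1.0 tcp [0.4584 0.1333 0.5264]
w [-0.0001 -0.0002  0.0001] d [ 0.0628 -0.0136 -0.0661] rows 1.0 tcp [0.4807 0.1307 0.4995]
```

Reached. I move to 25 mm above the face and measure pin and button in the same wrist frame.

drive_tool(
  series=[
    {"wx": 0, "wy": 0, "wz": 0, "dx": 0.035, "dy": -0.01, "dz": -0.03, "fingers": 2},
    {"wx": 0, "wy": 0, "wz": 0, "dx": 0.0628, "dy": -0.0136, "dz": -0.066, "fingers": 2},
    {"wx": 0, "wy": 0, "wz": 0, "dx": 0.0628, "dy": -0.0136, "dz": -0.066, "fingers": 2},
    {"wx": 0, "wy": 0, "wz": 0, "dx": 0.0628, "dy": -0.0136, "dz": -0.066, "fingers": 2},
  ],
)

```text
time: 17.9
tool_pos: [0.4799, 0.1317, 0.5007]
ee_rot: [0.054, 0.938, -0.019, 0.341]
force: [0.7, 1.0, -0.1]
grip_width: 0.0103
finger_force: 58.2
```

Run:
```python
from h import *
B=np.array([.6744,.1083,.2672]); n=-.643*X+.766*np.array([0,0,1])
where(); s=r.sense(); R=Ro.from_quat(s['ee_rot']).as_matrix(); M=r.camera_model('wrist')
tw=s['tool_pos']+R@[-.0006,-.0006,.2783]; print('tip',tw,'err perp',R.T@(B+.025*n-tw)); print('proj tip',proj('',tw,M),'button',proj('',B,M),'hole',proj('',B+.005*n,M))
w=snap('wrist','w9').max(2)
for v in range(164,212,2): print(v,w[v,238:280:1])
```

```text
t 17.9 grasp [0.5789 0.1204 0.382 ] psi -6.51 tilt 40.0 roll 0.0006 F [ 0.7384  1.0277 -0.1114] w 0.0103 58.15710838884115
tip [0.658  0.1109 0.2879] err perp [ 0.0006 -0.0007  0.0015]
proj tip (np.float64(258.6849926888309), np.float64(191.3158988307996)) button (np.float64(257.9355406761485), np.float64(182.87744311363247)) hole (np.float64(257.9384654214337), np.float64(184.23562040373665))
164 [51 54 52 49 54 55 51 53 48 53 47 45 50 54 47 53 51 48 55 50 48 58 50 52
 54 51 52 48 53 41 56 49 53 50 50 53 52 56 53 44 57 47]
166 [49 54 56 53 49 50 52 53 50 52 50 55 53 52 47 53 47 51 48 52 53 55 45 51
 48 53 51 55 55 49 53 49 51 50 53 50 50 57 49 48 50 54]
168 [58 52 55 49 47 49 53 52 56 51 49 49 51 53 51 51 54 49 55 53 53 50 51 56
 49 51 46 48 56 47 47 50 51 50 49 50 48 56 49 52 52 51]
170 [54 53 53 55 49 59 53 55 57 53 50 49 52 51 52 48 47 57 50 49 52 49 53 51
 50 48 47 55 53 52 50 45 38 55 51 45 53 49 59 47 46 53]
172 [49 49 52 54 56 54 51 48 53 52 50 51 54 46 56 51 53 46 52 47 50 46 53 54
 56 46 51 51 48 52 45 51 50 52 50 49 48 55 51 53 48 49]
174 [57 53 48 57 49 51 55 57 51 52 44 
[... 2261 characters left out ...]
9  59  52  52  58  56  48  52  51  49  51  51  50  54  50  51  58  63
  84  94 104 104  97  72  55  50  48  44  52  51  48  48  56  49  55  53
  50  55  53  57  49  52]
204 [56 54 56 54 50 52 53 57 55 49 50 54 48 52 53 52 50 65 86 91 98 95 95 74
 62 51 55 46 46 53 58 52 50 53 51 49 50 52 55 52 50 53]
206 [56 61 51 55 52 56 49 54 55 55 48 50 51 56 54 47 47 49 64 59 62 63 64 58
 51 54 52 48 50 55 56 54 56 51 52 55 55 49 51 54 51 56]
208 [53 61 56 50 57 56 52 51 55 55 54 54 51 46 42 36 34 33 33 30 28 26 29 30
 19 36 42 45 46 50 54 51 51 51 51 55 57 46 51 55 48 51]
210 [60 53 49 55 53 55 51 57 50 55 47 53 53 42 38 28 23 25 26 23 32 32 30 24
 21 28 27 27 45 53 55 53 52 55 53 44 51 55 52 51 56 49]
```

Pin (column ~258.5) and button (centre about (258.5,184)) line up within about 1 mm, so I go in.

drive_tool(
  series=[
    {"wx": 0, "wy": 0, "wz": 0, "dx": 0.016, "dy": -0.002, "dz": -0.019, "fingers": 2},
    {"wx": 0, "wy": 0, "wz": 0, "dx": 0.032, "dy": -0.004, "dz": -0.038, "fingers": 2},
    {"wx": 0, "wy": 0, "wz": 0, "dx": 0.032, "dy": -0.004, "dz": -0.038, "fingers": 2},
  ],
)

```text
time: 18.25
tool_pos: [0.4937, 0.129, 0.4846]
ee_rot: [0.054, 0.938, -0.019, 0.341]
force: [-0.5, 0.2, -0.3]
grip_width: 0.0104
finger_force: 58.2
```

drive_tool(
  series=[
    {"wx": 0, "wy": 0, "wz": 0, "dx": 0.005, "dy": -0.0006, "dz": -0.006, "fingers": 2},
    {"wx": 0, "wy": 0, "wz": 0, "dx": 0.01, "dy": -0.001, "dz": -0.012, "fingers": 2},
    {"wx": 0, "wy": 0, "wz": 0, "dx": 0.01, "dy": -0.001, "dz": -0.012, "fingers": 2},
  ],
)

```text
time: 18.55
tool_pos: [0.4973, 0.1288, 0.4807]
ee_rot: [0.054, 0.938, -0.019, 0.342]
force: [0.0, 0.6, 0.0]
grip_width: 0.0103
finger_force: 58.2
```

```bash
cat >> h.py <<'E'
def tipst():
    B=np.array([.6744,.1083,.2672]); n=-.643*X+.766*np.array([0,0,1])
    s=r.sense(); R=Ro.from_quat(s['ee_rot']).as_matrix(); tw=s['tool_pos']+R@[-.0006,-.0006,.2783]
    print('t',s['time'],'h',(tw-B)@n,'lat',R.T@(B-tw),'Fn',s['force']@n,s['force'],'T',s['wrist_torque'])
E
python3 - <<'E'
from h import *
tipst()
E
```

```text
t 18.55 h -0.00016166689771025269 lat [ 0.0015  0.0004 -0.0002] Fn 0.04616793431796534 [0.0383 0.5527 0.0389] T [0.0703 0.6954 0.0277]
```

drive_tool(
  series=[
    {"wx": 0, "wy": 0, "wz": 0, "dx": 0.0016, "dy": -0.0002, "dz": -0.0019, "fingers": 2},
    {"wx": 0, "wy": 0, "wz": 0, "dx": 0.0048, "dy": -0.0005, "dz": -0.0057, "fingers": 2},
    {"wx": 0, "wy": 0, "wz": 0, "dx": 0.0064, "dy": -0.0007, "dz": -0.0077, "fingers": 2},
    {"wx": 0, "wy": 0, "wz": 0, "dx": 0.0064, "dy": -0.0007, "dz": -0.0077, "fingers": 2},
  ],
)

```text
time: 18.95
tool_pos: [0.4998, 0.1286, 0.478]
ee_rot: [0.054, 0.938, -0.019, 0.342]
force: [-1.5, -0.5, 2.4]
grip_width: 0.0102
finger_force: 58.2
```

Run:
```python
from h import *
tipst()
```

```text
t 18.95 h -0.0038275997611879908 lat [ 0.0019  0.0002 -0.0038] Fn 2.76588558635405 [-1.5312 -0.55    2.387 ] T [ 0.1557  0.6768 -0.0389]
```

drive_tool(
  series=[
    {"wx": 0, "wy": 0, "wz": 0, "dx": 0.0024, "dy": -0.0003, "dz": -0.0029, "fingers": 2},
    {"wx": 0, "wy": 0, "wz": 0, "dx": 0.0048, "dy": -0.0005, "dz": -0.0057, "fingers": 2},
    {"wx": 0, "wy": 0, "wz": 0, "dx": 0.0048, "dy": -0.0005, "dz": -0.0057, "fingers": 2},
  ],
)

```text
time: 19.25
tool_pos: [0.5018, 0.1285, 0.4758]
ee_rot: [0.054, 0.938, -0.019, 0.342]
force: [-5.1, -1.0, 4.4]
grip_width: 0.0107
finger_force: 58.9
```

Run:
```python
from h import *
tipst()
```

```text
t 19.25 h -0.0067692768439596845 lat [ 0.002   0.0001 -0.0068] Fn 6.528624480080997 [-5.0631 -0.9506  4.3928] T [-0.019   0.7471 -0.0919]
```

Force 6.5 N exceeds 4.8 N, so the button is right down. I add a touch and hold about 1.2 s.

drive_tool(
  series=[
    {"wx": 0, "wy": 0, "wz": 0, "dx": 0.0012, "dy": -0.0001, "dz": -0.0014, "fingers": 2},
    {"wx": 0, "wy": 0, "wz": 0, "dx": 0.0012, "dy": -0.0001, "dz": -0.0014, "fingers": 2},
    {"wx": 0, "wy": 0, "wz": 0, "dx": 0.0012, "dy": -0.0001, "dz": -0.0014, "fingers": 2},
    {"wx": 0, "wy": 0, "wz": 0, "dx": 0.0012, "dy": -0.0001, "dz": -0.0014, "fingers": 2},
    {"wx": 0, "wy": 0, "wz": 0, "dx": 0.0012, "dy": -0.0001, "dz": -0.0014, "fingers": 2},
  ],
)

```text
time: 19.75
tool_pos: [0.5021, 0.1286, 0.4756]
ee_rot: [0.054, 0.938, -0.019, 0.343]
force: [-8.2, 0.8, 9.5]
grip_width: 0.0105
finger_force: 59.5
```

drive_tool(
  series=[
    {"wx": 0, "wy": 0, "wz": 0, "dx": 0, "dy": 0, "dz": 0, "fingers": 2},
    {"wx": 0, "wy": 0, "wz": 0, "dx": 0, "dy": 0, "dz": 0, "fingers": 2},
    {"wx": 0, "wy": 0, "wz": 0, "dx": 0, "dy": 0, "dz": 0, "fingers": 2},
    {"wx": 0, "wy": 0, "wz": 0, "dx": 0, "dy": 0, "dz": 0, "fingers": 2},
    {"wx": 0, "wy": 0, "wz": 0, "dx": 0, "dy": 0, "dz": 0, "fingers": 2},
  ],
)

```text
time: 20.25
tool_pos: [0.5021, 0.1286, 0.4756]
ee_rot: [0.054, 0.938, -0.019, 0.342]
force: [-8.7, 0.0, 9.1]
grip_width: 0.0105
finger_force: 59.5
```

drive_tool(
  series=[
    {"wx": 0, "wy": 0, "wz": 0, "dx": 0, "dy": 0, "dz": 0, "fingers": 2},
    {"wx": 0, "wy": 0, "wz": 0, "dx": 0, "dy": 0, "dz": 0, "fingers": 2},
    {"wx": 0, "wy": 0, "wz": 0, "dx": 0, "dy": 0, "dz": 0, "fingers": 2},
  ],
)

```text
time: 20.55
tool_pos: [0.5021, 0.1286, 0.4756]
ee_rot: [0.054, 0.938, -0.019, 0.343]
force: [-8.5, 0.0, 9.2]
grip_width: 0.0103
finger_force: 59.5
```

Run:
```python
from h import *
tipst()
```

```text
t 20.55 h -0.0071147442200482115 lat [ 0.0023 -0.0001 -0.0071] Fn 12.476539460014838 [-8.4918  0.0392  9.2031] T [-0.1723  0.9241 -0.207 ]
```

drive_tool(
  series=[
    {"wx": 0, "wy": 0, "wz": 0, "dx": -0.03, "dy": 0.0035, "dz": 0.036, "fingers": 2},
    {"wx": 0, "wy": 0, "wz": 0, "dx": -0.08, "dy": 0.009, "dz": 0.096, "fingers": 2},
    {"wx": 0, "wy": 0, "wz": 0, "dx": -0.12, "dy": 0.014, "dz": 0.144, "fingers": 2},
    {"wx": 0, "wy": 0, "wz": 0, "dx": -0.2, "dy": 0.07, "dz": 0.15, "fingers": 2},
    {"wx": 0, "wy": 0, "wz": 0, "dx": -0.28, "dy": 0.15, "dz": 0.15, "fingers": 2},
  ],
)

```text
time: 21.05
tool_pos: [0.3894, 0.1879, 0.5357]
ee_rot: [0.056, 0.938, -0.02, 0.343]
force: [0.3, 1.1, 0.0]
grip_width: 0.0106
finger_force: 58.2
```

Run:
```python
from h import *
where(); g=np.load('g.npz'); R0=Ro.from_quat(g['q']); z=R0.as_matrix()[:,2]; print('axis',z)
s=r.sense(); w=(R0*Ro.from_quat(s['ee_rot']).inv()).as_rotvec()/(2*np.pi); print('w',w)
for k in (.16,.11,0): print(k,(g['p']-k*z-s['tool_pos'])/.4)
```

```text
t 21.05 grasp [0.4886 0.1763 0.4172] psi -6.76 tilt 40.13 roll 0.0015 F [0.3168 1.0587 0.0146] w 0.0106 58.23617219924927
axis [ 0.4972 -0.0351 -0.8669]
w [0.0027 0.0283 0.0072]
0.16 [-0.3242  0.3549 -0.3643]
0.11 [-0.262   0.3505 -0.4727]
0 [-0.1253  0.3408 -0.7111]
```

drive_tool(
  series=[
    {"wx": 0.0007, "wy": 0.0071, "wz": 0.0018, "dx": -0.08, "dy": 0.09, "dz": 0, "fingers": 2},
    {"wx": 0.0014, "wy": 0.0142, "wz": 0.0036, "dx": -0.16, "dy": 0.18, "dz": -0.04, "fingers": 2},
    {"wx": 0.0027, "wy": 0.0283, "wz": 0.0072, "dx": -0.24, "dy": 0.27, "dz": -0.1, "fingers": 2},
    {"wx": 0.0027, "wy": 0.0283, "wz": 0.0072, "dx": -0.324, "dy": 0.355, "dz": -0.13, "fingers": 2},
    {"wx": 0.0027, "wy": 0.0283, "wz": 0.0072, "dx": -0.324, "dy": 0.355, "dz": -0.2, "fingers": 2},
  ],
)

```text
time: 21.55
tool_pos: [0.2571, 0.3344, 0.4563]
ee_rot: [0.031, 0.966, -0.005, 0.258]
force: [2.5, -0.0, 0.1]
grip_width: 0.0106
finger_force: 58.3
```

drive_tool(
  series=[
    {"wx": 0, "wy": 0, "wz": 0, "dx": 0, "dy": 0, "dz": 0, "fingers": 2},
    {"wx": 0, "wy": 0, "wz": 0, "dx": 0, "dy": 0, "dz": 0, "fingers": 2},
  ],
)

```text
time: 21.75
tool_pos: [0.2611, 0.33, 0.4551]
ee_rot: [0.034, 0.966, -0.009, 0.257]
force: [1.1, 0.4, -0.5]
grip_width: 0.0105
finger_force: 58.3
```

```bash
cat >> h.py <<'E'
def back(*ks):
    where(); g=np.load('g.npz'); R0=Ro.from_quat(g['q']); z=R0.as_matrix()[:,2]
    s=r.sense(); w=(R0*Ro.from_quat(s['ee_rot']).inv()).as_rotvec()/(2*np.pi); print('w',w)
    for k in ks: print(k,(g['p']-k*z-s['tool_pos'])/.4)
E
python3 - <<'E'
from h import *
back(.16,.11,0)
E
```

```text
t 21.75 grasp [0.3378 0.3247 0.3206] psi -4.01 tilt 29.77 roll 0.0005 F [ 1.0882  0.3657 -0.5092] w 0.0105 58.26592952013016
w [ 0.0001 -0.0004 -0.0004]
0.16 [-0.0034 -0.0005 -0.163 ]
0.11 [ 0.0587 -0.0049 -0.2713]
0 [ 0.1954 -0.0146 -0.5097]
```

drive_tool(
  series=[
    {"wx": 0, "wy": -0.0004, "wz": -0.0004, "dx": 0.003, "dy": -0.0005, "dz": -0.1, "fingers": 2},
    {"wx": 0, "wy": -0.0004, "wz": -0.0004, "dx": 0.003, "dy": -0.0005, "dz": -0.159, "fingers": 2},
    {"wx": 0, "wy": -0.0004, "wz": -0.0004, "dx": 0.003, "dy": -0.0005, "dz": -0.159, "fingers": 2},
    {"wx": 0, "wy": -0.0004, "wz": -0.0004, "dx": 0.003, "dy": -0.0005, "dz": -0.159, "fingers": 2},
  ],
)

```text
time: 22.15
tool_pos: [0.2625, 0.3302, 0.3927]
ee_rot: [0.036, 0.965, -0.009, 0.258]
force: [0.4, 0.5, 0.9]
grip_width: 0.0108
finger_force: 58.3
```

Run:
```python
from h import *
back(.16,.08,.004)
```

```text
t 22.15 grasp [0.3397 0.3248 0.2584] psi -4.19 tilt 29.98 roll 0.0018 F [0.3652 0.5065 0.8756] w 0.0108 58.26700083911419
w [-0.0001  0.0002  0.0001]
0.16 [-0.0069 -0.0011 -0.0068]
0.08 [ 0.0925 -0.0081 -0.1802]
0.004 [ 0.187  -0.0148 -0.3449]
```

drive_tool(
  series=[
    {"wx": 0, "wy": 0, "wz": 0, "dx": 0.022, "dy": -0.002, "dz": -0.043, "fingers": 2},
    {"wx": 0, "wy": 0, "wz": 0, "dx": 0.0475, "dy": -0.004, "dz": -0.087, "fingers": 2},
    {"wx": 0, "wy": 0, "wz": 0, "dx": 0.073, "dy": -0.006, "dz": -0.1315, "fingers": 2},
    {"wx": 0, "wy": 0, "wz": 0, "dx": 0.0985, "dy": -0.008, "dz": -0.176, "fingers": 2},
    {"wx": 0, "wy": 0, "wz": 0, "dx": 0.0985, "dy": -0.008, "dz": -0.176, "fingers": 2},
  ],
)

```text
time: 22.65
tool_pos: [0.3026, 0.3266, 0.3212]
ee_rot: [0.036, 0.965, -0.009, 0.258]
force: [-0.8, -0.0, 0.2]
grip_width: 0.0103
finger_force: 58.3
```

drive_tool(
  series=[
    {"wx": 0, "wy": 0, "wz": 0, "dx": 0.024, "dy": -0.0018, "dz": -0.041, "fingers": 2},
    {"wx": 0, "wy": 0, "wz": 0, "dx": 0.047, "dy": -0.0035, "dz": -0.082, "fingers": 2},
    {"wx": 0, "wy": 0, "wz": 0, "dx": 0.071, "dy": -0.005, "dz": -0.124, "fingers": 2},
    {"wx": 0, "wy": 0, "wz": 0, "dx": 0.088, "dy": -0.0065, "dz": -0.153, "fingers": 2},
    {"wx": 0, "wy": 0, "wz": 0, "dx": 0.088, "dy": -0.0065, "dz": -0.153, "fingers": 2},
  ],
)

```text
time: 23.15
tool_pos: [0.3373, 0.3244, 0.2608]
ee_rot: [0.036, 0.965, -0.009, 0.259]
force: [0.4, 0.1, 0.4]
grip_width: 0.0102
finger_force: 58.3
```

Run:
```python
from h import *
back(.008,.003)
```

```text
t 23.15 grasp [0.4146 0.3189 0.1266] psi -4.24 tilt 30.02 roll 0.0014 F [0.3576 0.1381 0.4227] w 0.0102 58.26670188456774
w [-0.      0.0003  0.0002]
0.008 [-0.0051  0.0002 -0.0065]
0.003 [ 0.0011 -0.0003 -0.0173]
```

drive_tool(
  series=[
    {"wx": 0, "wy": 0, "wz": 0, "dx": 0, "dy": 0, "dz": -0.01, "fingers": 2},
    {"wx": 0, "wy": 0, "wz": 0, "dx": 0.001, "dy": 0, "dz": -0.0165, "fingers": 2},
    {"wx": 0, "wy": 0, "wz": 0, "dx": 0.001, "dy": 0, "dz": -0.0165, "fingers": 2},
  ],
)

```text
time: 23.45
tool_pos: [0.3368, 0.3246, 0.2541]
ee_rot: [0.035, 0.965, -0.008, 0.259]
force: [2.4, -0.8, 0.7]
grip_width: 0.0103
finger_force: 58.3
```

drive_tool(
  series=[
    {"wx": 0, "wy": 0, "wz": 0, "dx": 0, "dy": 0, "dz": 0, "fingers": 36},
    {"wx": 0, "wy": 0, "wz": 0, "dx": 0, "dy": 0, "dz": 0, "fingers": 36},
    {"wx": 0, "wy": 0, "wz": 0, "dx": 0, "dy": 0, "dz": 0, "fingers": 36},
    {"wx": 0, "wy": 0, "wz": 0, "dx": 0, "dy": 0, "dz": 0, "fingers": 36},
  ],
)

```text
time: 23.85
tool_pos: [0.3367, 0.3243, 0.2533]
ee_rot: [0.035, 0.965, -0.009, 0.258]
force: [-0.3, 0.6, 0.4]
grip_width: 0.0361
finger_force: 0.0
```

drive_tool(
  series=[
    {"wx": 0, "wy": 0, "wz": 0, "dx": -0.025, "dy": 0.002, "dz": 0.043, "fingers": 36},
    {"wx": 0, "wy": 0, "wz": 0, "dx": -0.06, "dy": 0.0043, "dz": 0.104, "fingers": 36},
    {"wx": 0, "wy": 0, "wz": 0, "dx": -0.1, "dy": 0.0072, "dz": 0.173, "fingers": 36},
    {"wx": 0, "wy": 0, "wz": 0, "dx": -0.13, "dy": 0.0093, "dz": 0.225, "fingers": 36},
    {"wx": 0, "wy": 0, "wz": 0, "dx": -0.13, "dy": 0.0093, "dz": 0.3, "fingers": 36},
  ],
)

```text
time: 24.35
tool_pos: [0.2832, 0.3281, 0.3735]
ee_rot: [0.034, 0.965, -0.009, 0.258]
force: [-0.2, -0.6, -0.6]
grip_width: 0.0362
finger_force: 0.0
```

drive_tool(
  series=[
    {"wx": 0, "wy": 0.055, "wz": 0, "dx": 0.27, "dy": -0.04, "dz": 0.15, "fingers": 36},
    {"wx": 0, "wy": 0.055, "wz": 0, "dx": 0.27, "dy": -0.04, "dz": 0.15, "fingers": 36},
    {"wx": 0, "wy": 0.055, "wz": 0, "dx": 0.27, "dy": -0.04, "dz": 0.15, "fingers": 36},
    {"wx": 0, "wy": 0.055, "wz": 0, "dx": 0.27, "dy": -0.04, "dz": 0.15, "fingers": 36},
    {"wx": 0, "wy": 0.055, "wz": 0, "dx": 0.27, "dy": -0.04, "dz": 0.15, "fingers": 36},
  ],
)

```text
time: 24.85
tool_pos: [0.3941, 0.3114, 0.4334]
ee_rot: [0.035, 0.995, -0.014, 0.089]
force: [-0.9, 0.2, -0.2]
grip_width: 0.0359
finger_force: 0.0
```

Run:
```python
from h import *
where(); M=r.camera_model('wrist'); w=snap('wrist','w10')
disc=np.array([.3985,.319,.1475]); u,v=map(int,proj('',disc,M)); print('pred disc',u,v)
g=w.max(2)
for q in range(v-14,v+30,2): print(q,g[q,u-20:u+21:2])
t=snap('top','t10'); a=cv2.imread('pics/top0.png')
# stapler / drawer check by top view
for nm,im in (('t',t[:,:,::-1]),):
    d=cv2.absdiff(im.copy(),a).max(2)>40
    n,l,st,c=cv2.connectedComponentsWithStats(d.astype(np.uint8))
    print([ (s[:5].tolist()) for s in st[1:] if s[4]>25])
```

```text
t 24.85 grasp [0.4214 0.306  0.2809] psi -4.12 tilt 10.31 roll -0.0221 F [-0.9318  0.1803 -0.1959] w 0.0359 0.0
pred disc 275 137
123 [72 74 77 75 75 76 76 74 71 71 73 77 77 79 78 73 74 77 78 76 80]
125 [47 54 50 52 51 53 53 57 53 51 51 55 49 52 52 56 54 49 46 54 50]
127 [48 50 50 39 45 46 47 45 48 60 61 63 63 54 50 49 42 43 52 42 50]
129 [53 44 44 45 54 48 54 54 66 74 74 76 75 75 59 55 54 50 46 43 39]
131 [57 53 54 49 51 56 59 73 76 75 79 71 76 80 73 61 56 56 49 48 58]
133 [52 54 57 54 58 56 66 77 77 78 79 80 82 78 80 73 58 48 54 57 54]
135 [51 58 54 57 51 55 67 79 78 79 78 76 78 79 77 79 64 53 53 56 50]
137 [52 54 51 54 59 55 73 81 81 82 77 82 77 79 79 79 62 54 49 56 54]
139 [50 52 56 59 57 55 71 80 79 81 78 80 81 81 82 78 57 50 59 54 52]
141 [54 52 49 61 55 56 59 77 76 82 82 83 77 77 79 73 56 55 57 51 58]
143 [87 91 85 89 79 81 75 75 76 80 84 80 83 79 75 78 81 80 80 81 84]
145 [107 112 105 105 103 107 102  70  72  80  79  86  80  78  73  95 105 107
 104 105 106]
147 [108 107 110  99  92  89  90  57  46  59  67  68  63  65  79  90  89 105
 104 110 111]
149 [109 112 109  93  76  74 
[... 500 characters left out ...]
03
 107 112 111]
161 [108 110 110  80  45  50  49  47  44  22  27  43  44  44  51  43  52 101
 108 107 112]
163 [111 108 107  76  47  45  51  49  42  44  47  42  49  48  45  41  45  96
 114 111 110]
165 [108 111 108  82  49  42  46  45  47  48  50  53  40  48  45  43  55 102
 107 111 107]
[[236, 149, 47, 8, 76], [219, 150, 73, 53, 1412], [217, 197, 71, 20, 670], [42, 206, 224, 178, 16389], [357, 207, 8, 24, 60], [146, 220, 11, 5, 33], [105, 236, 7, 31, 157], [0, 286, 44, 30, 789], [0, 336, 78, 48, 2338], [216, 343, 41, 41, 702], [244, 353, 7, 7, 33], [256, 353, 23, 8, 118], [292, 358, 7, 18, 57], [261, 366, 22, 5, 40], [253, 368, 47, 16, 386], [185, 370, 23, 14, 180], [215, 373, 15, 11, 38]]
```

The stylus disc is back within 1 px of its original position, the drawer is gone from the top view, and the stapler shows in the tray. I let the arm settle and hand in.

drive_tool(
  series=[
    {"wx": 0, "wy": 0, "wz": 0, "dx": 0, "dy": 0, "dz": 0.03, "fingers": 36},
    {"wx": 0, "wy": 0, "wz": 0, "dx": 0, "dy": 0, "dz": 0.03, "fingers": 36},
    {"wx": 0, "wy": 0, "wz": 0, "dx": 0, "dy": 0, "dz": 0.03, "fingers": 36},
  ],
)

```text
time: 25.25
tool_pos: [0.3921, 0.3125, 0.4457]
ee_rot: [0.033, 0.995, -0.014, 0.089]
force: [1.1, 0.0, 0.4]
grip_width: 0.036
finger_force: 0.0
```

```bash
python3 -c "
from bench import r
print(r.finish_job())"
```

```text
the job is handed in; nothing more can be done
None
```

I handed the job in at about 25 s, with no verdict returned: the stapler stands in the tray, the drawer is pushed home, the reset button was held down for over a second with the stylus pin, and the stylus is back in its own well.

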